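Unload the glass filter rack behind its screw-driven keeper

ROBOT

A 7-joint arm with a two-finger parallel gripper is mounted at the origin on the work surface. World frame = base frame: x ahead of the robot, y to its left, z up, the work surface at z = 0. Lengths are in m, angles in rad, forces in N, time in s.
With the tool pointing down it reaches from about 0.4 to 0.85 m from the base axis. Payload 10.4 kg.
Tool frame: the origin (TCP) lies at the very end of the fingers, on their centre line; the grasp point (between the pads) lies 19 mm behind it; z points along the fingers, y is the line along which they close (so a half turn about z gives the same grasp; the last joint's range is limited). The gripper opens to 85 mm and grips with 20 to 120 N. Pads are 22 mm wide; open, the fingers measure 114 mm over their backs; the gripper's body (76 mm by 85 mm) begins 54 mm behind the grasp point. The pads swing forward as they close: fully open they stand 13 mm farther back than shut.
Start: joints at [1.085, 0.332, -0.065, 1.46, 0.022, 1.35, -0.088], TCP at [0.279, -0.559, 0.231] pointing down, gripper open.
Joint ranges: [-2.6, 2.6], [-0.5, 2.12], [-1.47, 1.34], [0.16, 2.42], [-1.27, 4.41], [0.06, 2.06], [-2.6, 2.6]. Speed limits (rad/s): [2.22, 2.22, 2.79, 2.79, 3.14, 3.14, 3.14].

INTERFACE

Orientations are given as a unit quaternion [x, y, z, w].
In Python, from workcell import * gives the robot as it stands.
- The arm moves only by the tool step_arm, never from a script. Its argument "commands" is one flat list of numbers, 7 for each row, row after row: the finger opening in mm, from 0 to 85.4, then the shift along the world's x, y, z as a fraction of full scale, then the turn, a rotation vector about the world's x, y, z as a fraction of full scale. A call has exactly 10 rows; each row is the pose to reach, as a shift and turn from the pose commanded when the call began, turning the shorter way round; what a row does not reach only later rows make up. Full scale, the value 1, is 0.6 m for a shift and pi rad for a turn. A row lasts 1/8 s, in which the tool goes at most 62.5 mm and 10.7 degrees, less where a joint would pass 70% of its speed; a pose out of reach is approached as far as the arm can. A call with a number of a shift or a turn outside -1 to 1 is refused whole. A call with a gripper value outside its range is refused whole. The fingers move at their own pace and stop on an object; "squeeze" is the grip in N (left out, the last holds). Time passes only in rows, so rows that repeat a pose let the fingers close, or fill a call up. It gives the time, the measured TCP pose, the force, the opening and the grip force at its end, in the units of the state.
- get_obs(): the state, without advancing time (a new reading comes with each control period).
- camera(name): name is "scene" or "top" or "wrist"; returns the picture (420x560x3 uint8, red, green, blue); there is no depth.
- camera_params(name): a dict with "mtx" (3x3 intrinsics, pixels), "dist" ([k1, k2, p1, p2, k3] as OpenCV has them; the pictures are not rectified), "extrinsics" (4x4, takes a point from world to camera coordinates); the wrist camera has in their place "tool_from_camera" (4x4, takes a point from camera to tool coordinates, whose origin is the TCP and whose axes are the flange's). Camera axes: x right, y down, z forward; pixel columns grow to the right and rows downward; lengths in m; the calibration is good to about 2 mm. A picture is of the moment at which its call begins: read the wrist's pose just before it. camera_params takes no time and is no camera call.
- hand_in(): hands the job in; it is judged then, once.
The state is a dict: "clock": time; "joint_pos": joint angles; "joint_velocities": joint speeds; "tau": joint torques, N m; "position": TCP position; "ee_rot": TCP orientation; "ft_force": force on the tool from outside, world axes, zero at the start; "torque": the same for the moment, N m; "grip_width": opening from 0.0 (shut) to 1.0 (fully open); "grasp_force": force on a finger pad.
Only numpy, scipy, OpenCV 4.12 (cv2) and the standard library are available. Lean on these libraries where they do the work, as an engineer would, in place of code of your own. Each camera call takes 0.05 s, during which the arm holds its last target. There are 200 camera calls.

TASK

With the flat driver, turn the rack's slotted screw counter-clockwise fully open so that the red keeper bar draws back, then slide every green glass plate straight up out of the rack and stand it upright, all the way down, in a groove of its own in the white porcelain dish. When the rack is empty, turn the screw fully closed again with the driver, hang the driver back upright in its blue stand, and leave the other things on the shelf where they are.

Things in the scene. Friction and masses are not known exactly. Their poses are not given: they have to be found in the camera images.
- screw (a joint): brass slotted screw (head about 40 mm across, standing upright at the left, +y, end of the plate rack). Radians, 0 = locked, 1.55 = fully open; it grows turning counter-clockwise seen from above. Stiff (0.06 N m), stays where left. Below 0.15 counts as closed, above 1.35 as open. It draws the keeper bar back 12 mm per radian.
- screw_slot (a point): centre of the floor of the screw's slot, 40 mm above the table; turns with the screw. x runs along the slot, z up. The slot is 22 mm long, 6.5 mm wide and 9 mm deep, closed at its ends; its long edges are flared at 45 degrees, to 14.5 mm wide at the top.
- rack: fixed grey and aluminium rack; origin on the table under the middle of its four slots, z up. Slots at y = -66, -22, 22, 66 mm (some empty); a plate spans x = -35 to 35 mm, lower edge 12 mm above the table, held at both ends by upright slots 50 mm high, 8 mm wide; the middle is open. The screw stands at x = 0, y = 128 mm.
- keeper (a joint): red keeper bar along the rack's y, 200 mm long, 96 to 104 mm above the table: metres it has moved to the rack's +x. At 0 it covers the plates' far top corners (x = 25 to 37 mm); above 0.012 it is clear. The screw moves it.
- dish: loose white porcelain dish, 88 x 160 mm, 58 mm high, 0.9 kg; origin under its centre, z up. Four grooves across it (along x) at y = -60, -20, 20, 60 mm, each 16 mm wide and 78 mm long, floor 8 mm above the table; ribs 24 mm wide stand 50 mm high between them at both ends, the middle is open. All grooves start empty.
- stand_mouth (a point): middle of the top of the fixed blue driver stand, 68 mm above the table: an upright 20 x 20 mm square hole, 63 mm deep, in a 36 mm square column on a 65 mm base.
- driver_grip (a point): centre of the orange square handle (22 x 22 mm, 60 mm long, faces along its x and y) of the flat driver (110 g). z points up the handle, away from the blade. A round black collar 32 mm across is under the handle, its underside 36 mm below this point; hung in the stand the collar rests on the mouth with the blade down the hole.
- driver_tip (a point): end of the driver's blade, 96 mm below the centre of the handle on its axis. The blade is 14 mm wide along x, 3 mm thick along y and 14 mm tall, below a 7 mm shaft.
- plateA_mid (a point): centre of a green glass plate (absent in some starts) 70 mm wide (x), 5 mm thick (y), 80 mm tall (z), 75 g, with a black grip strip 44 mm wide, 10 mm thick and 16 mm tall along the middle of its top edge (strip centre 32 mm above this point). It stands upright in a slot of the rack at the start.
- plateB_mid (a point): centre of a green glass plate (absent in some starts) 70 mm wide (x), 5 mm thick (y), 80 mm tall (z), 75 g, with a black grip strip 44 mm wide, 10 mm thick and 16 mm tall along the middle of its top edge (strip centre 32 mm above this point). It stands upright in a slot of the rack at the start.
- plateC_mid (a point): centre of a green glass plate (absent in some starts) 70 mm wide (x), 5 mm thick (y), 80 mm tall (z), 75 g, with a black grip strip 44 mm wide, 10 mm thick and 16 mm tall along the middle of its top edge (strip centre 32 mm above this point). It stands upright in a slot of the rack at the start.
- plateD_mid (a point): centre of a green glass plate (absent in some starts) 70 mm wide (x), 5 mm thick (y), 80 mm tall (z), 75 g, with a black grip strip 44 mm wide, 10 mm thick and 16 mm tall along the middle of its top edge (strip centre 32 mm above this point). It stands upright in a slot of the rack at the start.
- lens_mid (a point): middle of the green plano lens in a steel ring, 52 mm across, 8 mm high, lying loose; leave it alone.
- occluder_mid (a point): middle of the black pinhole occluder paddle, 140 mm long, 5 mm thick, lying loose; leave it alone.
- gauge_mid (a point): middle of the round brass lens gauge, 48 mm across, 14 mm high, lying loose; leave it alone.
- jar_mid (a point): middle of the small amber jar, 44 mm across, 55 mm tall, lying loose; leave it alone.
- penlight_mid (a point): middle of the metal penlight, 123 mm long, 15 mm thick, lying loose; leave it alone.
There are look-alikes about, which are no part of the job. Leave any orange or pink look-alike of the part that bears plateC_mid alone.

How it is judged:
By the outcome, as a careful person would: the job done as asked, in the order asked, and still so for the second after the job is handed in, with the robot touching nothing.
Of plateA, plateB, plateC, plateD only 2 to 4 are there at a start; the rules pass over those that are not, and their reading is None.
At some moment in a run one of dish may be knocked a few centimetres aside while the robot is not near it.
It also fails if it takes over 210 s, if anything falls off the work surface, if the arm or the gripper's body presses on something with over 40 N, if the wrist force passes 120 N, or if a joint passes its speed limit or range.

## Working session

There is one attempt and no reset: what is moved stays moved. The work goes in short steps, Python scripts to look and compute and a tool call to move; the robot and the scene stay as the last step left them, time stands still between calls to the robot, and variables do not carry over. Pictures are saved under pics/ and viewed, at most 14 in all, crops included, and the job is handed in when it is done.

Besides the shell and the picture viewer there is one more tool, called by a JSON object that holds its "api" and its "payload". step_arm: Moves the arm, as the interface text tells. Its arguments: {"type":"object","properties":{"commands":{"type":"array","items":{"type":"number"}},"squeeze":{"type":"number"}},"required":["commands"]}

```bash
mkdir -p pics; ls; cat > h.py <<'E'
from workcell import *
import numpy as np, cv2
from scipy.spatial.transform import Rotation as R
def snap(n,f=None):
    im=camera(n)
    if f: cv2.imwrite('pics/'+f,cv2.cvtColor(im,cv2.COLOR_RGB2BGR))
    return im
def ext(n):
    p=camera_params(n)
    if n!='wrist': return np.array(p['extrinsics'])
    o=get_obs(); T=np.eye(4); T[:3,:3]=R.from_quat(o['ee_rot']).as_matrix(); T[:3,3]=o['position']
    return np.linalg.inv(T@np.array(p['tool_from_camera']))
def ray(n,uv,E=None):
    p=camera_params(n); E=ext(n) if E is None else E
    x=cv2.undistortPoints(np.array(uv,float).reshape(-1,1,2),np.array(p['mtx']),np.array(p['dist'])).reshape(-1,2)
    d=np.c_[x,np.ones(len(x))]@E[:3,:3]; c=-E[:3,:3].T@E[:3,3]
    return c,d
def onz(n,uv,z,E=None):
    c,d=ray(n,uv,E); return c+d*((z-c[2])/d[:,2])[:,None]
def proj(n,P,E=None):
    p=camera_params(n); E=ext(n) if E is None else E
    return cv2.projectPoints(np.array(P,float).reshape(-1,1,3),cv2.Rodrigues(E[:3,:3])[0],E[:3,3],np.array(p['mtx']),np.array(p['dist']))[0].reshape(-1,2)
E
python3 - <<'E'
from h import *
np.set_printoptions(precision=4,suppress=True)
a=snap('scene','s0.png');b=snap('top','t0.png')
for n in('scene','top'):
    E=ext(n);print(n,-E[:3,:3].T@E[:3,3]);print(E[:3,:3])
print(camera_params('wrist')); print(get_obs())
E
```

```text
pics
scene [1.0323 0.1013 0.8882]
[[-0.2895  0.9572  0.0018]
 [ 0.8324  0.2527 -0.4933]
 [-0.4726 -0.1413 -0.8699]]
top [ 0.392  -0.0172  1.1688]
[[-0.0093 -0.9999  0.012 ]
 [-0.9822  0.0069 -0.1877]
 [ 0.1876 -0.0136 -0.9822]]
{'mtx': array([[325.938 ,   0.    , 277.5563],
       [  0.    , 325.938 , 210.0325],
       [  0.    ,   0.    ,   1.    ]]), 'dist': array([-0.0234,  0.    ,  0.    ,  0.    ,  0.    ]), 'tool_from_camera': array([[-0.0001, -0.9575, -0.2885,  0.073 ],
       [ 1.    , -0.0003,  0.0008, -0.0004],
       [-0.0009, -0.2885,  0.9575, -0.1427],
       [ 0.    ,  0.    ,  0.    ,  1.    ]])}
{'clock': 0.1, 'joint_pos': array([ 1.0854,  0.3328, -0.0647,  1.4609,  0.0216,  1.3499, -0.0885]), 'joint_velocities': array([-0.0001, -0.0007, -0.0003, -0.0036,  0.0001, -0.0011,  0.0005]), 'tau': array([  0.0011, -62.6745,   0.0488, -39.2428,   0.0163,   0.007 ,
         0.0001]), 'position': array([ 0.2789, -0.559 ,  0.2306]), 'ee_rot': array([ 0.9733,  0.2293, -0.0002, -0.0006]), 'ft_force': array([0.4399, 0.3408, 0.3298]), 'torque': array([-0.0165, -0.0021,  0.0182]), 'grasp_force': 0.0, 'grip_width': 1.0019357090819527}
```

View pics/s0.png

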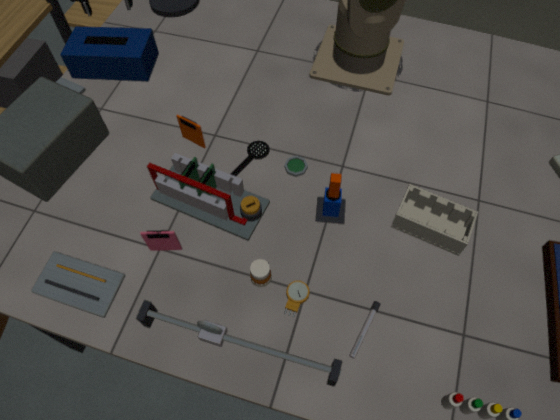

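View pics/t0.png

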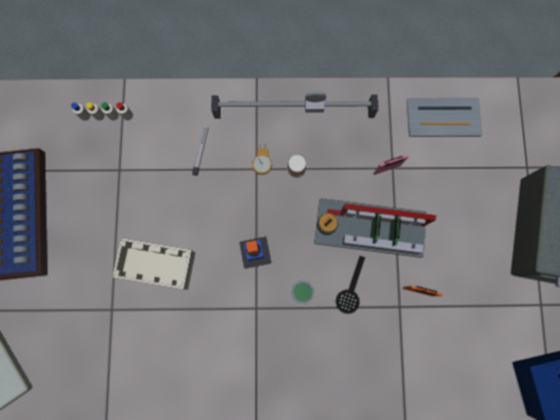

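The views show the rack (top 375,228) with its screw at (327,223), two green plates at about (376,228) and (395,230), the driver in its stand (253,250) and the dish (153,264). The look-alikes are orange at (423,290) and pink at (392,164).

```bash
python3 - <<'E'
from h import *
np.set_printoptions(precision=4,suppress=True)
a=cv2.imread('pics/s0.png');b=cv2.imread('pics/t0.png')
c1=cv2.resize(b[190:265,305:445],None,fx=5,fy=5,interpolation=cv2.INTER_CUBIC)[:, :700]
c2=cv2.resize(a[145:240,140:280],None,fx=5,fy=5,interpolation=cv2.INTER_CUBIC)
c3=cv2.resize(b[230:300,105:285],None,fx=4,fy=4,interpolation=cv2.INTER_CUBIC)
cv2.imwrite('pics/c1.png',c1);cv2.imwrite('pics/c2.png',c2);cv2.imwrite('pics/c3.png',c3)
print(onz('top',[[327,223]],.05),onz('scene',[[251,206]],.05),onz('top',[[376,228],[395,230]],.09),onz('top',[[253,246]],.164),onz('top',[[153,264]],.05))
E
```

```text
[[ 0.5689 -0.12    0.05  ]] [[ 0.5805 -0.1158  0.05  ]] [[ 0.5507 -0.2236  0.09  ]
 [ 0.5459 -0.2651  0.09  ]] [[0.505  0.0412 0.164 ]] [[0.4792 0.2708 0.05  ]]
```

View pics/c1.png

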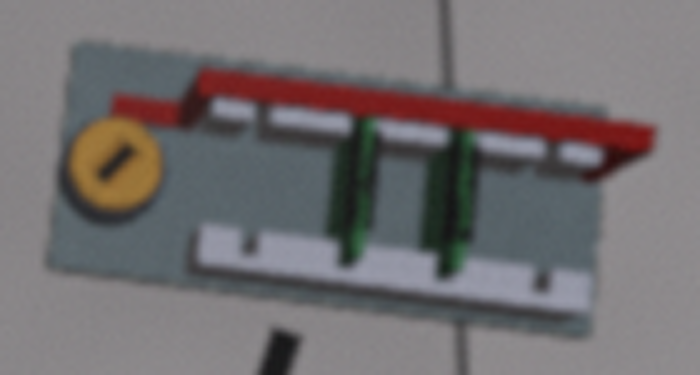

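View pics/c2.png

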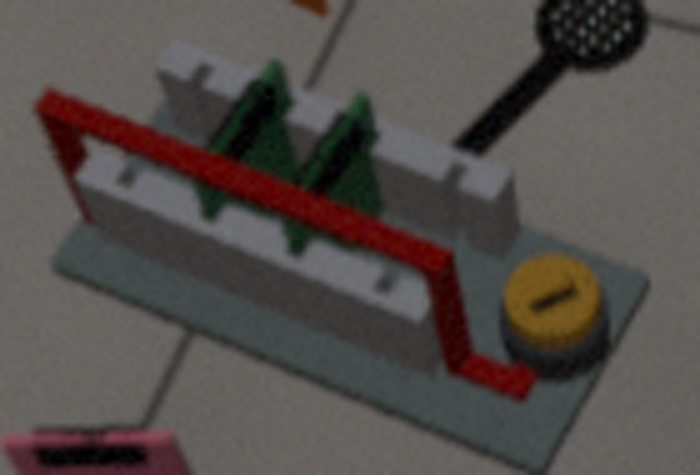

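View pics/c3.png

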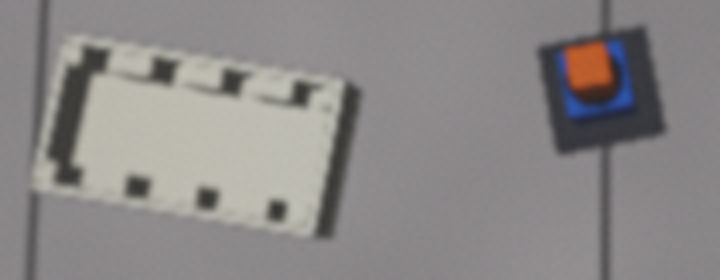

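Only two plates are there, in the middle slots (crop 1: 360,190 and 455,200). They are green and stand in the rack, and the outer slots at (248,245) and (545,280) are empty. The orange and pink look-alikes lie outside it. Next I move over the stand for a close view.

{"api": "step_arm", "payload": {"commands": [45,0.377,0.93,0.117,0,0,0.392,45,0.377,0.93,0.117,0,0,0.392,45,0.377,0.93,0.117,0,0,0.392,45,0.377,0.93,0.117,0,0,0.392,45,0.377,0.93,0.117,0,0,0.392,45,0.377,0.93,0.117,0,0,0.392,45,0.377,0.93,0.117,0,0,0.392,45,0.377,0.93,0.117,0,0,0.392,45,0.377,0.93,0.117,0,0,0.392,45,0.377,0.93,0.117,0,0,0.392]}}

```text
clock: 1.35
position: [0.5056, 0.0017, 0.3018]
ee_rot: [0.661, 0.75, 0.0, 0.0]
ft_force: [-0.5, -0.9, -0.4]
grip_width: 0.525
grasp_force: 0.0
```

```bash
python3 - <<'E'
from h import *
np.set_printoptions(precision=4,suppress=True)
o=get_obs();print(o['position'],o['ee_rot'],o['joint_pos'],o['clock'])
snap('wrist','w0.png'); np.save('E_w0.npy',ext('wrist'))
E
```

```text
[0.5056 0.0017 0.3018] [0.6613 0.7501 0.0002 0.    ] [ 0.5403  0.0817 -0.6651  1.6277  0.0505  1.4493 -0.0036] 1.35
```

View pics/w0.png

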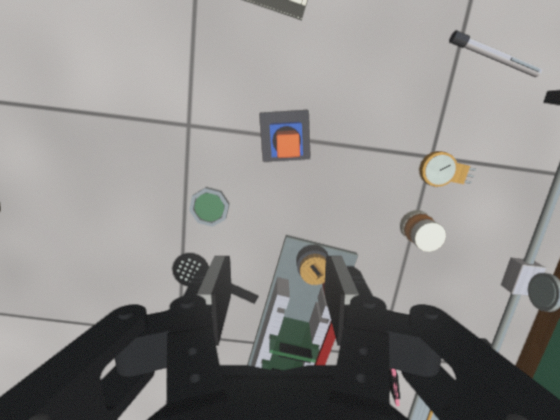

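The wrist view shows the orange handle at (288,146), the stand at (286,135), and the screw head at (314,269) with a dark slot. I measure these.

```bash
cat >> h.py <<'E'
def mask(im,lo,hi,box):
    h=cv2.cvtColor(im,cv2.COLOR_RGB2HSV); m=cv2.inRange(h,np.array(lo),np.array(hi)); k=np.zeros_like(m); x0,y0,x1,y1=box; k[y0:y1,x0:x1]=m[y0:y1,x0:x1]; return k
def big(m):
    c=cv2.findContours(m,cv2.RETR_EXTERNAL,cv2.CHAIN_APPROX_NONE)[0]; return max(c,key=cv2.contourArea)
def rectz(n,c,z,E=None):
    "min-area rectangle of contour laid on plane z: centre, size mm, long-edge yaw deg"
    P=onz(n,c.reshape(-1,2),z,E)[:,:2]; r=cv2.minAreaRect((P*1000).astype(np.float32)); b=cv2.boxPoints(r); e=max([b[1]-b[0],b[2]-b[1]],key=np.linalg.norm)
    return np.array(r[0]),np.array(r[1]),np.degrees(np.arctan2(e[1],e[0]))
E
python3 - <<'E'
from h import *
np.set_printoptions(precision=2,suppress=True)
im=cv2.cvtColor(cv2.imread('pics/w0.png'),cv2.COLOR_BGR2RGB);E=np.load('E_w0.npy')
m=mask(im,(3,150,190),(18,255,255),(255,110,320,165));print('handle',rectz('wrist',big(m),.134,E),cv2.boundingRect(m))
m=mask(im,(105,120,60),(125,255,255),(255,110,320,165));print('blue',cv2.boundingRect(m));print(rectz('wrist',big(m),.068,E))
m=mask(im,(0,0,0),(180,255,110),(255,105,315,165));print('base',rectz('wrist',big(m),.0075,E),cv2.boundingRect(m))
m=mask(im,(12,120,110),(28,255,255),(285,240,345,300));c=big(m);print('brass',rectz('wrist',c,.049,E),cv2.boundingRect(c))
x,y,w,h=cv2.boundingRect(c)
h_=np.zeros_like(m);cv2.drawContours(h_,[cv2.convexHull(c)],-1,255,-1);h_=cv2.erode(h_,np.ones((7,7)))
g=cv2.cvtColor(im,cv2.COLOR_RGB2GRAY);s=((g<80)&(h_>0)).astype(np.uint8)*255
print('slot',rectz('wrist',big(s),.049,E),cv2.boundingRect(s))
e=cv2.fitEllipse(cv2.convexHull(c));print(onz('wrist',[e[0]],.049,E))
cv2.imwrite('pics/cw.png',cv2.cvtColor(cv2.resize(im[100:300,240:360],None,fx=3,fy=3,interpolation=cv2.INTER_CUBIC),cv2.COLOR_RGB2BGR))
E
```

```text
handle (array([510.49,  51.8 ]), array([18.94, 20.28]), np.float32(-81.501114)) (278, 134, 21, 23)
blue (270, 123, 33, 34)
(array([510.5,  51.9]), array([35.33, 35.65]), np.float32(-78.96642))
base (array([510.21,  51.71]), array([64.04, 62.33]), np.float32(11.169886)) (260, 110, 50, 51)
brass (array([ 570.38, -115.87]), array([30.98, 36.08]), np.float32(-80.08905)) (301, 258, 24, 25)
slot (array([ 574.19, -115.07]), array([ 3.65, 15.46]), np.float32(-45.46167)) (312, 266, 8, 9)
[[ 0.57 -0.12  0.05]]
```

View pics/cw.png

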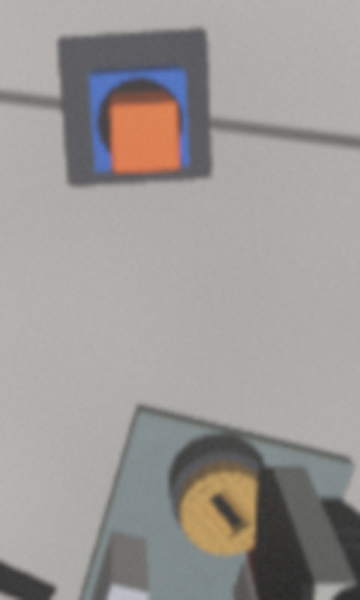

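{"api": "step_arm", "payload": {"commands": [45,0.0088,0.088,-0.05,0,0,0.013,45,0.0088,0.088,-0.1,0,0,0.013,45,0.0088,0.088,-0.18,0,0,0.013,45,0.0088,0.088,-0.26,0,0,0.013,45,0.0088,0.088,-0.32,0,0,0.013,45,0.0088,0.088,-0.36,0,0,0.013,45,0.0088,0.088,-0.36,0,0,0.013,45,0.0088,0.088,-0.36,0,0,0.013,45,0.0088,0.088,-0.36,0,0,0.013,45,0.0088,0.088,-0.36,0,0,0.013], "squeeze": 80}}

```text
clock: 2.65
position: [0.511, 0.0515, 0.0863]
ee_rot: [0.647, 0.763, 0.0, 0.001]
ft_force: [0.0, 0.8, 0.6]
grip_width: 0.525
grasp_force: 0.0
```

{"api": "step_arm", "payload": {"commands": [15,0,0,0,0,0,0,15,0,0,0,0,0,0,15,0,0,0,0,0,0,15,0,0,0,0,0,0,15,0,0,0.03,0,0,0,15,0,0,0.1,0,0,0,15,0,0,0.18,0,0,0,15,0,0,0.26,0,0,0,15,0,0,0.333,0,0,0,15,0,0,0.333,0,0,0], "squeeze": 80}}

```text
clock: 3.9
position: [0.5118, 0.0522, 0.2895]
ee_rot: [0.647, 0.763, 0.002, 0.002]
ft_force: [0.6, -0.3, -1.6]
grip_width: 0.25
grasp_force: 78.4
```

```bash
python3 - <<'E'
from h import *
np.set_printoptions(precision=4,suppress=True)
o=get_obs();print(o['position'],o['grip_width'],o['grasp_force'])
im=snap('scene');p=np.array(o['position'])
u=proj('scene',[p+[0,0,.019],p-[0,0,.077]]);print(u)
w=snap('wrist','w1.png');np.save('E_w1.npy',ext('wrist'))
c=u[1].astype(int);k=im[c[1]-45:c[1]+25,c[0]-35:c[0]+35]
k=cv2.resize(k,None,fx=8,fy=8,interpolation=cv2.INTER_CUBIC)
cv2.imwrite('pics/bl.png',cv2.cvtColor(k,cv2.COLOR_RGB2BGR))
E
```

```text
[0.5118 0.0522 0.2895] 0.24974822494949553 78.3711326122284
[[348.2848 119.3749]
 [342.3175 153.8859]]
```

View pics/bl.png

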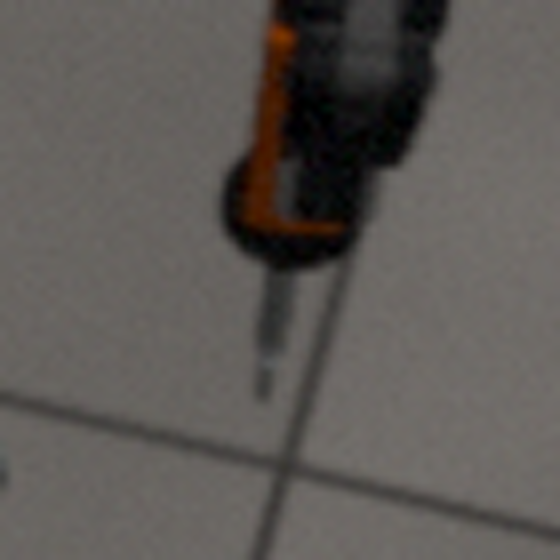

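View pics/w1.png

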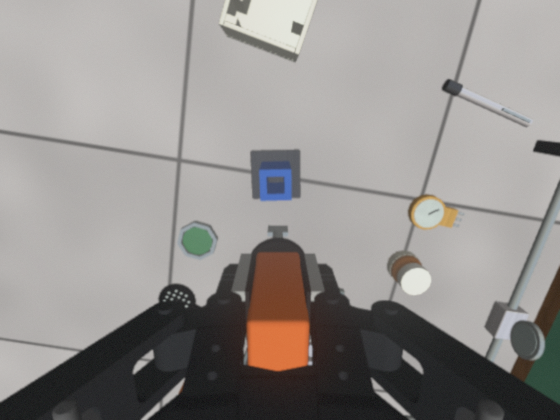

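In the wrist view the blade (278,232) is wide along the image's horizontal, and the scene view sees it edge-on. The blade's width therefore lies along the tool's y. Next I turn the tool to match the slot and look at the screw from a clear position.

{"api": "step_arm", "payload": {"commands": [15,-0.017,-0.398,-0.058,0,0,-0.306,15,-0.017,-0.398,-0.058,0,0,-0.306,15,-0.017,-0.398,-0.058,0,0,-0.306,15,-0.017,-0.398,-0.058,0,0,-0.306,15,-0.017,-0.398,-0.058,0,0,-0.306,15,-0.017,-0.398,-0.058,0,0,-0.306,15,-0.017,-0.398,-0.058,0,0,-0.306,15,-0.017,-0.398,-0.058,0,0,-0.306,15,-0.017,-0.398,-0.058,0,0,-0.306,15,-0.017,-0.398,-0.058,0,0,-0.306]}}

```text
clock: 5.25
position: [0.5004, -0.1871, 0.2506]
ee_rot: [0.926, 0.378, 0.0, 0.0]
ft_force: [0.2, 0.2, -0.3]
grip_width: 0.246
grasp_force: 78.3
```

```bash
cat > m.py <<'E'
from h import *
import sys
np.set_printoptions(precision=2,suppress=True)
o=get_obs();print(o['position'],o['ee_rot'],R.from_quat(o['ee_rot']).as_matrix()[:,0],o['joint_pos'])
E=ext('wrist');im=snap('wrist',sys.argv[1]);u=proj('wrist',[[.572,-.117,.049]],E)[0];print(u)
x,y=u.astype(int);bx=(max(x-45,0),max(y-45,0),x+45,y+45)
m=mask(im,(12,110,90),(28,255,255),bx);c=cv2.convexHull(big(m))
el=cv2.fitEllipse(c);print('head',el,onz('wrist',[el[0]],.049,E)*1000)
h_=np.zeros_like(m);cv2.drawContours(h_,[c],-1,255,-1);h_=cv2.erode(h_,np.ones((7,7)))
g=cv2.cvtColor(im,cv2.COLOR_RGB2GRAY)
for t in(60,80,95):
    s=((g<t)&(h_>0)).astype(np.uint8)*255
    if s.any(): print('slot',t,rectz('wrist',big(s),.045,E),cv2.boundingRect(s))
k=cv2.resize(im[bx[1]:bx[3],bx[0]:bx[2]],None,fx=6,fy=6,interpolation=cv2.INTER_CUBIC)
cv2.imwrite('pics/z_'+sys.argv[1],cv2.cvtColor(k,cv2.COLOR_RGB2BGR))
E
python3 m.py w2.png
```

```text
[ 0.5  -0.19  0.25] [0.93 0.38 0.   0.  ] [0.71 0.7  0.  ] [ 0.69  0.15 -0.47  1.65  0.07  1.35 -0.58]
[277.78  83.52]
head ((281.7716064453125, 87.58551025390625), (39.772857666015625, 41.901123046875), 3.0851426124572754) [[ 572.06 -122.49   49.  ]]
slot 80 (array([ 572.19, -123.48]), array([ 2.85, 17.12]), np.float32(-45.58786)) (273, 87, 19, 4)
slot 95 (array([ 571.82, -122.43]), array([ 3.8 , 19.15]), np.float32(-45.59357)) (272, 86, 20, 5)
```

View pics/w2.png

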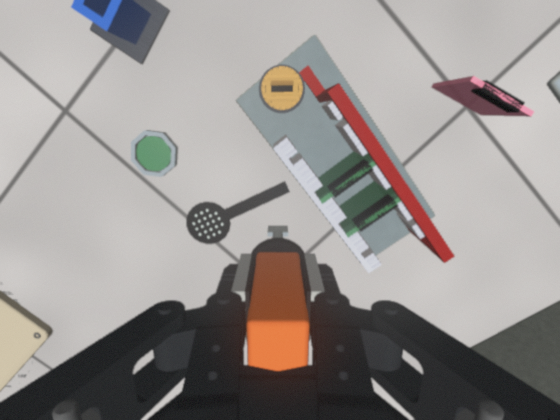

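The screw head is at (282,88) with its slot horizontal in the image, so it is already parallel to the blade (tip at 278,230). I check the tip's location, and the rack too, from this same picture.

```bash
python3 - <<'E'
from h import *
np.set_printoptions(precision=2,suppress=True)
im=cv2.cvtColor(cv2.imread('pics/w2.png'),cv2.COLOR_BGR2RGB);E=ext('wrist')
p=np.array(get_obs()['position']);R0=R.from_quat(get_obs()['ee_rot']).as_matrix()
for s in(-7,0,7): print(proj('wrist',[p+R0@[0,s/1000,.077],p+R0@[0,s/1000,.063]],E).ravel())
g=cv2.cvtColor(im,cv2.COLOR_RGB2GRAY)
print(g[222:244,278]); print(g[229,262:296]); print(g[232,262:296])
m=mask(im,(40,60,0),(85,255,110),(300,140,420,240))
for c in cv2.findContours(m,cv2.RETR_EXTERNAL,cv2.CHAIN_APPROX_NONE)[0]:
    if cv2.contourArea(c)>80: print('green',cv2.boundingRect(c),cv2.contourArea(c))
m=mask(im,(0,0,150),(180,40,255),(260,90,440,280))
for c in cv2.findContours(m,cv2.RETR_EXTERNAL,cv2.CHAIN_APPROX_NONE)[0]:
    if cv2.contourArea(c)>80: print('white',cv2.boundingRect(c),cv2.contourArea(c),rectz('wrist',c,.06,E))
m=mask(im,(0,150,100),(8,255,255),(290,60,460,270));c=big(m);r=cv2.minAreaRect(c);print(r);
print(rectz('wrist',c,.104,E))
E
```

```text
[268.26 219.26 267.71 225.87]
[278.11 219.26 278.17 225.87]
[287.97 219.26 288.63 225.86]
[193 192 186 162 127 115 112 110 111 111 109 109 108 107 104  93  73  63
  64  65  66  65]
[192 191 192 193 187 166 130 111 110 110 112 109 109 111 112 111 110 111
 110 111 110 112 112 113 114 134 177 191 192 191 192 192 191 192]
[190 191 191 193 189 170 152 149 151 149 135 116 107 108 110 111 109 110
 105 108 123 143 149 150 151 159 177 189 192 191 192 190 191 191]
green (355, 183, 43, 41) 364.5
white (397, 201, 15, 20) 104.0 (array([ 574.86, -304.01]), array([24.99,  6.08]), np.float32(81.318695))
white (373, 165, 18, 24) 132.5 (array([ 581.21, -257.89]), array([28.54,  6.2 ]), np.float32(82.17748))
white (343, 124, 24, 32) 192.0 (array([ 587.87, -210.  ]), array([36.74,  6.14]), np.float32(81.99828))
white (328, 102, 14, 19) 105.0 (array([ 592.65, -175.7 ]), array([19.37,  6.07]), np.float32(81.17063))
white (346, 90, 94, 142) 6227.0 (array([ 635.29, -264.27]), array([182.68,  71.8 ]), np.float32(81.81019))
white (260, 90, 180, 190) 14706.0 (array([ 508.26, -252.21]), array([279.37, 141.15]), np.float32(84.20828))
((390.5015563964844, 173.0119171142578), (206.384521484375, 12.95822525024414), 55.96786880493164)
(array([ 584.91, -253.01]), array([197.97,  11.12]), np.float32(81.766014))
```

```bash
python3 - <<'E'
from h import *
np.set_printoptions(precision=2,suppress=True)
o=get_obs();p=np.array(o['position']);R0=R.from_quat(o['ee_rot']).as_matrix();E=ext('wrist')
im=cv2.cvtColor(cv2.imread('pics/w2.png'),cv2.COLOR_BGR2RGB)
q=[[a,b,z] for z in(-.049,.011) for a in(-.011,.011) for b in(-.011,.011)]
print(proj('wrist',[p+R0@np.array(t) for t in q],E))
m=mask(im,(3,120,60),(18,255,255),(230,240,330,400));c=big(m);print(cv2.boundingRect(c),cv2.approxPolyDP(c,3,True).reshape(-1,2).tolist())
h=cv2.cvtColor(im,cv2.COLOR_RGB2HSV);print(h[250:370:4,278,2])
t=snap('top','t1.png');s=snap('scene','s1.png')
for n,i in(('top',t),('scene',s)):
    u=proj(n,[[.572,-.12,.049]])[0].astype(int);bx=(u[0]-25,u[1]-25,u[0]+25,u[1]+25)
    for lo in((12,110,60),(12,130,80)):
        m=mask(i,lo,(28,255,255),bx);c=cv2.convexHull(big(m));e=cv2.fitEllipse(c);print(n,e,onz(n,[e[0]],.049)*1000,onz(n,[e[0]],.045)*1000)
    u=proj(n,[[.51,.052,.068]])[0].astype(int);bx=(u[0]-25,u[1]-25,u[0]+25,u[1]+25)
    m=mask(i,(105,130,40),(125,255,255),bx);c=big(m);print(n,'stand',rectz(n,c,.068),cv2.boundingRect(c))
E
```

```text
[[247.8  362.07]
 [310.33 362.01]
 [245.94 307.93]
 [312.37 307.88]
 [257.56 278.67]
 [299.32 278.64]
 [256.77 239.81]
 [300.18 239.79]]
(245, 253, 66, 119) [[259, 253], [245, 325], [248, 365], [272, 371], [306, 366], [310, 326], [298, 256]]
[ 70 135 133 133 132 133 134 132 133 136 136 135 134 135 137 135 137 140
 211 230 232 232 232 232 232 232 232 232 232 231]
top ((327.5916442871094, 222.34228515625), (17.653053283691406, 18.09640884399414), 4.153961658477783) [[ 570.58 -121.47   49.  ]] [[ 571.22 -121.84   45.  ]]
top ((327.62225341796875, 222.17213439941406), (17.29941749572754, 17.862302780151367), 172.90298461914062) [[ 570.97 -121.54   49.  ]] [[ 571.61 -121.92   45.  ]]
top stand (array([508.05,  45.77]), array([39.19, 37.56]), np.float32(10.870877)) (244, 240, 20, 20)
scene ((249.8465118408203, 204.70555114746094), (18.433897018432617, 19.16366958618164), 103.68230438232422) [[ 577.66 -119.47   49.  ]] [[ 575.49 -120.52   45.  ]]
scene ((249.9258270263672, 203.9248046875), (16.505407333374023, 18.34231185913086), 87.02770233154297) [[ 575.75 -119.95   49.  ]] [[ 573.57 -121.     45.  ]]
scene stand (array([530.03,  49.76]), array([71.07, 38.19]), np.float32(10.1557045)) (322, 188, 20, 29)
```

The fixed top camera puts the screw at about (571,-122) and the stand at (508,46). The first wrist picture was taken in motion and is off. The tip and handle pixels both show the driver sitting about 5.5 mm toward the tool's -x, so I correct for that and hover just above the slot.

{"api": "step_arm", "payload": {"commands": [15,0.06,0.055,0,0,0,0,15,0.1252,0.1148,0,0,0,0,15,0.1252,0.1148,-0.02,0,0,0,15,0.1252,0.1148,-0.08,0,0,0,15,0.1252,0.1148,-0.14,0,0,0,15,0.1252,0.1148,-0.18,0,0,0,15,0.1252,0.1148,-0.197,0,0,0,15,0.1252,0.1148,-0.197,0,0,0,15,0.1252,0.1148,-0.197,0,0,0,15,0.1252,0.1148,-0.197,0,0,0]}}

```text
clock: 6.65
position: [0.576, -0.1185, 0.1333]
ee_rot: [0.926, 0.377, 0.001, 0.001]
ft_force: [-0.0, -0.4, -2.2]
grip_width: 0.247
grasp_force: 78.5
```

```bash
python3 - <<'E'
from h import *
o=get_obs();print(o['position'],o['ft_force'])
a=snap('scene');b=snap('top');w=snap('wrist')
k=[cv2.resize(a[165:225,215:285],None,fx=5,fy=5,interpolation=cv2.INTER_CUBIC)[:300,:350],cv2.resize(w[190:250,240:320],None,fx=5,fy=5,interpolation=cv2.INTER_CUBIC)]
k=np.hstack(k);cv2.imwrite('pics/hv.png',cv2.cvtColor(k,cv2.COLOR_RGB2BGR))
E
```

```text
[ 0.57597895 -0.11850317  0.13333272] [-0.02922495 -0.35482412 -2.19097386]
```

View pics/hv.png

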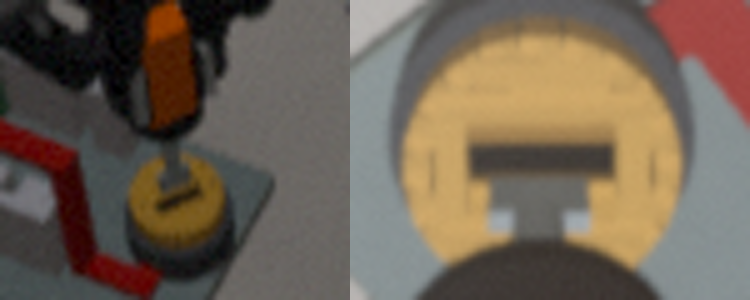

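The blade (wrist crop 539,190) is laterally centred on the slot (541,160) and will land inside it. I descend.

{"api": "step_arm", "payload": {"commands": [15,-0.0012,-0.0012,-0.004,0,0,0,15,-0.0012,-0.0012,-0.008,0,0,0,15,-0.0012,-0.0012,-0.012,0,0,0,15,-0.0012,-0.0012,-0.016,0,0,0,15,-0.0012,-0.0012,-0.02,0,0,0,15,-0.0012,-0.0012,-0.022,0,0,0,15,-0.0012,-0.0012,-0.023,0,0,0,15,-0.0012,-0.0012,-0.023,0,0,0,15,-0.0012,-0.0012,-0.023,0,0,0,15,-0.0012,-0.0012,-0.023,0,0,0]}}

```text
clock: 8.05
position: [0.5748, -0.1191, 0.1186]
ee_rot: [0.926, 0.377, 0.0, 0.0]
ft_force: [0.2, -0.3, -0.8]
grip_width: 0.246
grasp_force: 78.5
```

{"api": "step_arm", "payload": {"commands": [15,-0.0011,0.001,0,0,0,0.0556,15,-0.0023,0.0017,0,0,0,0.111,15,-0.0037,0.0022,0,0,0,0.1667,15,-0.0051,0.0025,0,0,0,0.222,15,-0.0066,0.0025,0,0,0,0.278,15,-0.008,0.0022,0,0,0,0.333,15,-0.0095,0.0018,0,0,0,0.389,15,-0.0107,0.001,0,0,0,0.444,15,-0.0118,0.0002,0,0,0,0.5,15,-0.0128,-0.0012,0,0,0,0.559]}}

```text
clock: 9.3
position: [0.5668, -0.1199, 0.1186]
ee_rot: [0.298, 0.954, -0.0, -0.0]
ft_force: [-1.0, 0.6, -0.7]
grip_width: 0.247
grasp_force: 78.5
```

```bash
python3 - <<'E'
from h import *
np.set_printoptions(precision=3,suppress=True)
o=get_obs();print(o['position'],o['ft_force'],o['torque'],2*np.degrees(np.arctan2(o['ee_rot'][1],o['ee_rot'][0])),o['joint_pos'])
for n in('scene','top'):
  im=snap(n,'op_%s.png'%n)
  u=proj(n,[[.585,-.253,.104]])[0].astype(int)
  m=mask(im,(0,130,60),(8,255,255),(u[0]-80,u[1]-60,u[0]+80,u[1]+60));print(n,rectz(n,big(m),.104))
b=cv2.imread('pics/t0.png')[:,:,::-1];u=proj('top',[[.585,-.253,.104]])[0].astype(int)
m=mask(np.ascontiguousarray(b),(0,130,60),(8,255,255),(u[0]-80,u[1]-60,u[0]+80,u[1]+60));print(rectz('top',big(m),.104))
E
```

```text
[ 0.567 -0.12   0.119] [-1.013  0.619 -0.675] [-0.006  0.319 -0.085] 145.28362348270704 [ 0.778  0.441 -0.805  1.686  0.342  1.162  0.848]
scene (array([ 605.466, -253.058]), array([198.03 ,  13.857]), np.float32(82.021965))
top (array([ 591.485, -313.449]), array([77.387, 12.474]), np.float32(82.33942))
(array([ 584.144, -250.882]), array([197.6  ,  12.517]), np.float32(81.93633))
```

The keeper has moved about 18 to 20 mm. I unwind a little, lift and carry the driver back above the stand.

{"api": "step_arm", "payload": {"commands": [15,0.0011,0.0014,0,0,0,-0.067,15,0.0011,0.0014,0,0,0,-0.067,15,0.0011,0.0014,0.02,0,0,-0.067,15,0.0011,0.0014,0.08,0,0,-0.067,15,0.0011,0.0014,0.16,0,0,-0.067,15,-0.03,0.1,0.2,0,0,-0.12,15,-0.0942,0.2,0.2,0,0,-0.18,15,-0.0942,0.2855,0.2,0,0,-0.253,15,-0.0942,0.2855,0.2,0,0,-0.253,15,-0.0942,0.2855,0.2,0,0,-0.253]}}

```text
clock: 10.65
position: [0.5105, 0.0523, 0.2394]
ee_rot: [0.645, 0.764, 0.0, 0.001]
ft_force: [0.5, -0.0, -1.9]
grip_width: 0.242
grasp_force: 78.6
```

```bash
python3 - <<'E'
from h import *
np.set_printoptions(precision=3,suppress=True)
o=get_obs();print(o['position'],2*np.degrees(np.arctan2(o['ee_rot'][1],o['ee_rot'][0])))
def kp(n,im):
  u=proj(n,[[.585,-.253,.104]])[0].astype(int)
  m=mask(np.ascontiguousarray(im),(0,130,60),(8,255,255),(u[0]-80,u[1]-60,u[0]+80,u[1]+60));print(n,rectz(n,big(m),.104))
s=snap('scene','s2.png');t=snap('top','t2.png');w=snap('wrist','w3.png')
kp('scene',s);kp('scene',cv2.imread('pics/s0.png')[:,:,::-1]);kp('top',t)
m=mask(w,(105,120,50),(125,255,255),(0,0,560,420));c=big(m);print(cv2.boundingRect(c))
k=cv2.resize(w[120:280,200:360],None,fx=3,fy=3,interpolation=cv2.INTER_CUBIC)
k2=cv2.resize(t[190:265,305:445],None,fx=2.3,fy=2.3);K=np.zeros((480,810,3),np.uint8)[:, :800];K[:,:480]=k;K[:k2.shape[0],480:800]=k2[:,:320]
cv2.imwrite('pics/chk.png',K[:,:,::-1])
E
```

```text
[0.511 0.052 0.239] 99.62392724231614
scene (array([ 605.429, -252.914]), array([198.306,  13.306]), np.float32(82.03672))
scene (array([ 589.698, -251.012]), array([198.568,  13.978]), np.float32(82.29274))
top (array([ 600.682, -253.873]), array([197.969,  12.531]), np.float32(81.71457))
(258, 176, 36, 36)
```

View pics/chk.png

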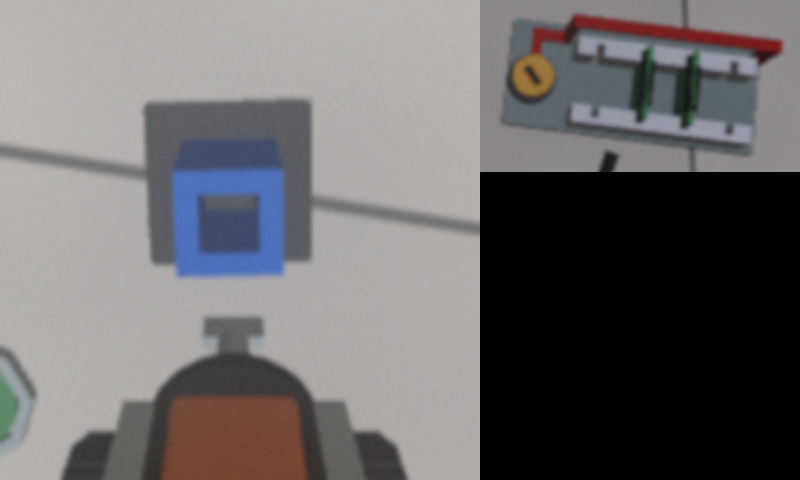

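The keeper drew back only about 16.3 mm (about 1.36 rad), which isn't fully open. The slot's play took up more of the turn than I allowed for. I go back and turn it the rest of the way.

{"api": "step_arm", "payload": {"commands": [15,0.03,-0.09,0,0,0,0.05,15,0.06,-0.18,0,0,0,0.1256,15,0.0967,-0.2832,0,0,0,0.1256,15,0.0967,-0.2832,0,0,0,0.1256,15,0.0967,-0.2832,-0.06,0,0,0.1256,15,0.0967,-0.2832,-0.12,0,0,0.1256,15,0.0967,-0.2832,-0.172,0,0,0.1256,15,0.0967,-0.2832,-0.172,0,0,0.1256,15,0.0967,-0.2832,-0.172,0,0,0.1256,15,0.0967,-0.2832,-0.172,0,0,0.1256]}}

```text
clock: 12.05
position: [0.5694, -0.1186, 0.1369]
ee_rot: [0.485, 0.875, 0.0, 0.001]
ft_force: [0.2, 0.2, -1.7]
grip_width: 0.249
grasp_force: 78.7
```

```bash
python3 - <<'E'
from h import *
o=get_obs();print(o['position'],2*np.degrees(np.arctan2(o['ee_rot'][1],o['ee_rot'][0])))
E=ext('wrist');w=snap('wrist')
g=cv2.cvtColor(w,cv2.COLOR_RGB2GRAY)
m=((g<75)).astype(np.uint8)*255;k=np.zeros_like(m);k[205:228,255:300]=m[205:228,255:300]
c=big(k);print(cv2.minAreaRect(c),rectz('wrist',c,.042,E))
K=cv2.resize(w[190:250,230:330],None,fx=6,fy=6,interpolation=cv2.INTER_CUBIC);cv2.imwrite('pics/hv2.png',K[:,:,::-1])
E
```

```text
[ 0.56940602 -0.11855276  0.13694559] 122.02521408310001
((278.0, 219.0), (4.0, 26.0), 90.0) (array([ 572.15893555, -123.01404572]), array([20.00887299,  3.24113774]), np.float32(31.976997))
```

View pics/hv2.png

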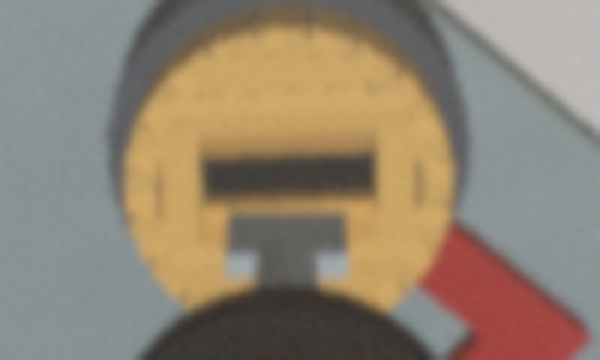

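{"api": "step_arm", "payload": {"commands": [15,0,0,-0.01,0,0,0,15,0,0,-0.02,0,0,0,15,0,0,-0.028,0,0,0,15,0,0,-0.028,0,0,0,15,0,0,-0.028,0,0,0,15,-0.0008,-0.0007,-0.028,0,0,0.05,15,-0.0016,-0.0016,-0.028,0,0,0.1,15,-0.0024,-0.0027,-0.028,0,0,0.15,15,-0.0033,-0.0037,-0.028,0,0,0.19,15,-0.0033,-0.0037,-0.028,0,0,0.19]}}

```text
clock: 13.35
position: [0.5666, -0.1207, 0.1185]
ee_rot: [0.207, 0.978, 0.0, -0.0]
ft_force: [-0.1, 0.2, -0.6]
grip_width: 0.244
grasp_force: 78.8
```

```bash
cat > kp.py <<'E'
from h import *
np.set_printoptions(precision=3,suppress=True)
o=get_obs();print(o['position'],o['torque'],2*np.degrees(np.arctan2(o['ee_rot'][1],o['ee_rot'][0])))
def kp(n,im):
  u=proj(n,[[.585,-.253,.104]])[0].astype(int)
  m=mask(np.ascontiguousarray(im),(0,130,60),(8,255,255),(u[0]-80,u[1]-60,u[0]+80,u[1]+60));r=rectz(n,big(m),.104);print(n,r[0],r[1])
kp('scene',snap('scene'));kp('top',snap('top'))
E
python3 kp.py
```

```text
[ 0.567 -0.121  0.119] [ 0.056  0.025 -0.109] 156.15630436308868
scene [ 607.391 -253.185] [198.32   14.208]
top [ 593.3   -314.682] [75.53  12.027]
```

{"api": "step_arm", "payload": {"commands": [15,-0.0003,-0.0005,0,0,0,0.033,15,-0.0003,-0.0005,0,0,0,0.033,15,0.0007,0.001,0,0,0,-0.04,15,0.0015,0.002,0,0,0,-0.09,15,0.0015,0.002,0.02,0,0,-0.09,15,0.0015,0.002,0.1,0,0,-0.09,15,0.0015,0.01,0.18,0,0,-0.14,15,-0.03,0.1,0.2,0,0,-0.2,15,-0.0933,0.2,0.2,0,0,-0.26,15,-0.0933,0.2868,0.2,0,0,-0.3156]}}

```text
clock: 14.7
position: [0.5097, 0.0489, 0.2398]
ee_rot: [0.644, 0.765, -0.0, 0.001]
ft_force: [0.6, -0.1, -1.3]
grip_width: 0.249
grasp_force: 78.8
```

```bash
python3 kp.py
```

```text
[0.51  0.049 0.24 ] [-0.041 -0.04   0.002] 99.86318189531734
scene [ 606.763 -253.246] [198.023  13.248]
top [ 601.241 -253.858] [197.804  12.367]
```

The keeper is about 17.3 mm back (1.44 rad, counts as open). I park the driver in the stand.

{"api": "step_arm", "payload": {"commands": [15,0,0,0,0,0,0,15,0,0,-0.06,0,0,0,15,0,0,-0.12,0,0,0,15,0,0,-0.15,0,0,0,15,0,0,-0.18,0,0,0,15,0,0,-0.21,0,0,0,15,0,0,-0.24,0,0,0,15,0,0,-0.2543,0,0,0,15,0,0,-0.2543,0,0,0,15,0,0,-0.2543,0,0,0]}}

```text
clock: 16.05
position: [0.5114, 0.0478, 0.0861]
ee_rot: [0.642, 0.766, 0.0, 0.0]
ft_force: [-0.0, 0.6, -0.5]
grip_width: 0.246
grasp_force: 78.9
```

{"api": "step_arm", "payload": {"commands": [15,-0.0007,0.006,0,0,0,0,15,-0.0007,0.006,0,0,0,0,15,-0.0007,0.006,0,0,0,0,50,-0.0007,0.006,0,0,0,0,50,-0.0007,0.006,0,0,0,0,50,-0.0007,0.006,0,0,0,0,50,-0.0007,0.006,0.03,0,0,0,50,-0.0007,0.006,0.1,0,0,0,50,-0.0007,0.006,0.2,0,0,0,50,-0.0007,0.006,0.27,0,0,0], "squeeze": 50}}

```text
clock: 17.3
position: [0.511, 0.0518, 0.2519]
ee_rot: [0.642, 0.767, 0.001, 0.001]
ft_force: [0.4, -0.1, 0.8]
grip_width: 0.582
grasp_force: 0.0
```

{"api": "step_arm", "payload": {"commands": [50,0.071,-0.501,0.017,0,0,0.401,50,0.071,-0.501,0.017,0,0,0.401,50,0.071,-0.501,0.017,0,0,0.401,50,0.071,-0.501,0.017,0,0,0.401,50,0.071,-0.501,0.017,0,0,0.401,50,0.071,-0.501,0.017,0,0,0.401,50,0.071,-0.501,0.017,0,0,0.401,30,0.071,-0.501,0.017,0,0,0.401,30,0.071,-0.501,0.017,0,0,0.401,30,0.071,-0.501,0.017,0,0,0.401]}}

```text
clock: 18.55
position: [0.5533, -0.2492, 0.2585]
ee_rot: [0.069, 0.998, -0.0, 0.0]
ft_force: [-0.3, 0.3, -0.2]
grip_width: 0.349
grasp_force: 0.0
```

```bash
python3 - <<'E'
from h import *
np.set_printoptions(precision=4,suppress=True)
o=get_obs();print(o['position'],o['joint_pos'],2*np.degrees(np.arctan2(o['ee_rot'][1],o['ee_rot'][0])))
E=ext('wrist');np.save('E_w4.npy',E);w=snap('wrist','w4.png')
m=mask(w,(40,60,0),(90,255,160),(180,90,380,260))
for c in cv2.findContours(m,cv2.RETR_EXTERNAL,cv2.CHAIN_APPROX_NONE)[0]:
    if cv2.contourArea(c)>60: print(cv2.boundingRect(c),cv2.contourArea(c))
print(proj('wrist',[[.5566,-.2271,.092],[.5504,-.2707,.092]],E))
E
```

```text
[ 0.5533 -0.2492  0.2585] [ 0.9808  0.3916 -0.8317  1.4373  0.2888  1.4384  1.5829] 172.14031710690884
(253, 156, 5, 37) 86.5
[[300.7185 191.3342]
 [255.5362 191.1517]]
```

View pics/w4.png

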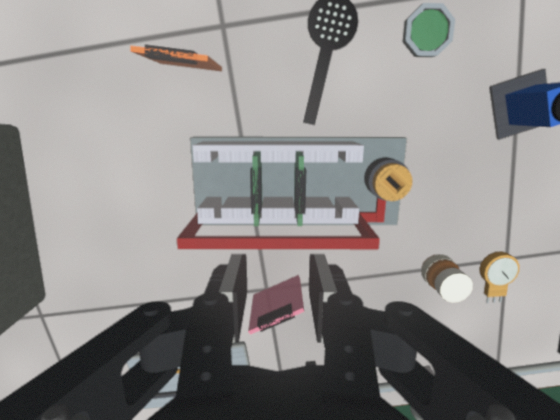

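Both plates (columns about 256 and 300, row about 190) agree with the predicted positions to 1 mm, and the keeper (row 242) is clear of them. Next I grip the +y plate.

{"api": "step_arm", "payload": {"commands": [30,0.0055,0.0368,-0.04,0,0,0,30,0.0055,0.0368,-0.14,0,0,0,30,0.0055,0.0368,-0.22,0,0,0,30,0.0055,0.0368,-0.28,0,0,0,30,0.0055,0.0368,-0.3225,0,0,0,30,0.0055,0.0368,-0.3225,0,0,0,5,0.0055,0.0368,-0.3225,0,0,0,5,0.0055,0.0368,-0.3225,0,0,0,5,0.0055,0.0368,-0.3225,0,0,0,5,0.0055,0.0368,-0.3225,0,0,0], "squeeze": 40}}

```text
clock: 19.85
position: [0.5575, -0.2276, 0.0662]
ee_rot: [0.068, 0.998, -0.0, 0.001]
ft_force: [-0.8, -0.1, 7.1]
grip_width: 0.112
grasp_force: 41.2
```

{"api": "step_arm", "payload": {"commands": [5,0,0,0.02,0,0,0,5,0,0,0.05,0,0,0,5,0,0,0.09,0,0,0,5,0,0,0.14,0,0,0,5,0,0,0.2,0,0,0,5,0,0,0.27,0,0,0,5,0,0,0.27,0,0,0,5,0,0,0.27,0,0,0,5,0,0,0.27,0,0,0,5,0,0,0.27,0,0,0]}}

```text
clock: 21.1
position: [0.5562, -0.2272, 0.2258]
ee_rot: [0.068, 0.998, 0.0, -0.001]
ft_force: [0.3, -0.9, -0.9]
grip_width: 0.111
grasp_force: 40.3
```

```bash
cat > dish.py <<'E'
from h import *
np.set_printoptions(precision=4,suppress=True)
o=get_obs();print(o['position'],o['grip_width'],2*np.degrees(np.arctan2(o['ee_rot'][1],o['ee_rot'][0])))
t=snap('top','td.png')
h=cv2.cvtColor(t,cv2.COLOR_RGB2HSV);print(h[264,150])
m=mask(t,(15,8,150),(45,90,255),(60,190,250,340));c=cv2.convexHull(big(m));print(cv2.boundingRect(c),rectz('top',c,.058),rectz('top',c,.05))
E
python3 dish.py
```

```text
[ 0.5562 -0.2272  0.2258] 0.11102965329902685 172.25136669209533
[ 25  16 194]
(113, 238, 78, 51) (array([481.4035, 272.7471]), array([160.1824,  90.1763]), np.float32(80.26512)) (array([482.0475, 274.8351]), array([161.336 ,  90.8257]), np.float32(80.265144))
```

{"api": "step_arm", "payload": {"commands": [5,-0.119,0.866,0,0,0,-0.0106,5,-0.119,0.866,0,0,0,-0.0106,5,-0.119,0.866,0,0,0,-0.0106,5,-0.119,0.866,0,0,0,-0.0106,5,-0.119,0.866,0,0,0,-0.0106,5,-0.119,0.866,0,0,0,-0.0106,5,-0.119,0.866,0,0,0,-0.0106,5,-0.119,0.866,0,0,0,-0.0106,5,-0.119,0.866,0,0,0,-0.0106,5,-0.119,0.866,0,0,0,-0.0106]}}

```text
clock: 22.4
position: [0.4838, 0.2947, 0.2264]
ee_rot: [0.082, 0.997, 0.001, -0.001]
ft_force: [0.4, -0.5, -0.6]
grip_width: 0.11
grasp_force: 40.2
```

{"api": "step_arm", "payload": {"commands": [5,0,0,0,0,0,0,5,0,0,0,0,0,0,5,0,0,0,0,0,0,5,0,0,0,0,0,0,5,0,0,0,0,0,0,5,0,0,0,0,0,0,5,0,0,0,0,0,0,5,0,0,0,0,0,0,5,0,0,0,0,0,0,5,0,0,0,0,0,0]}}

```text
clock: 23.65
position: [0.4852, 0.2923, 0.2267]
ee_rot: [0.084, 0.996, 0.0, 0.0]
ft_force: [0.3, 0.4, -1.0]
grip_width: 0.107
grasp_force: 40.2
```

```bash
cat > wd.py <<'E'
from h import *
import sys
np.set_printoptions(precision=4,suppress=True)
o=get_obs();p=np.array(o['position']);R0=R.from_quat(o['ee_rot']).as_matrix();print(p,o['joint_pos'],2*np.degrees(np.arctan2(o['ee_rot'][1],o['ee_rot'][0])))
E=ext('wrist');w=snap('wrist',sys.argv[1])
m=mask(w,(10,5,140),(45,90,255),(100,60,460,330));m=cv2.morphologyEx(m,cv2.MORPH_OPEN,np.ones((3,3)))
c=cv2.convexHull(big(m));print(cv2.boundingRect(c),rectz('wrist',c,.058,E))
print('plate corners pred (top +x,-x; bottom +x,-x)',proj('wrist',[p+R0@np.array(q) for q in((.035,0,-.027),(-.035,0,-.027),(.035,0,.053),(-.035,0,.053))],E).tolist())
E
python3 wd.py w5.png
```

```text
[0.4852 0.2923 0.2267] [ 0.2247  0.3831 -1.0564  1.5856  0.3383  1.3718  0.5339] 170.3419275188643
(141, 83, 216, 225) (array([494.9264, 260.0994]), array([214.5546, 202.0331]), np.float32(0.13295226))
plate corners pred (top +x,-x; bottom +x,-x) [[277.8693027342585, 221.29385371300097], [277.8347731813245, 371.8953709859869], [277.7872922453906, 178.8839420769786], [277.77329381616596, 281.3321265015934]]
```

View pics/w5.png

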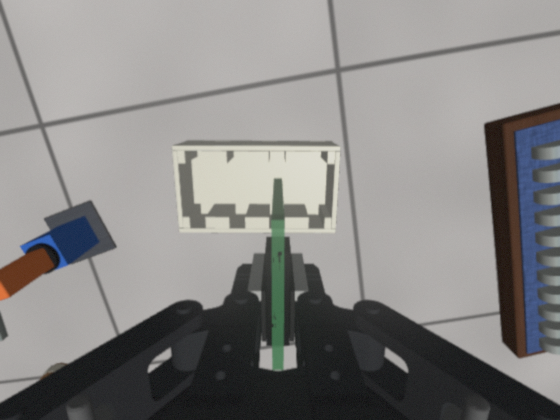

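The held plate is at column 278, with its lower corner at (278,179) as predicted. The dish rim spans about (174..339, 146..232). I compare that with the top-camera estimate.

```bash
python3 - <<'E'
from h import *
np.set_printoptions(precision=2,suppress=True)
E=ext('wrist');a=np.radians(-9.7)
def dp(x,y,z):return [.4814+x*np.cos(a)-y*np.sin(a),.2727+x*np.sin(a)+y*np.cos(a),z]
print(proj('wrist',[dp(-.044,-.08,.058),dp(-.044,.08,.058),dp(.044,.08,.058),dp(.044,-.08,.058)],E))
print('groove20',proj('wrist',[dp(-.039,.02,.05),dp(-.039,.012,.05),dp(-.039,.028,.05),dp(-.039,.02,.008)],E))
w=cv2.imread('pics/w5.png');w=cv2.cvtColor(w,cv2.COLOR_BGR2GRAY)
print(w[190,165:190],w[190,328:348]);print(w[138:158,220]);print(w[225:238,220]);print(w[158,195:325])
E
```

```text
[[171.9  144.76]
 [341.44 144.77]
 [336.53 232.26]
 [179.85 232.13]]
groove20 [[277.79 149.09]
 [269.54 149.08]
 [286.04 149.09]
 [277.77 144.82]]
[175 172 175 174 174 175 174 175 174 177 184 200 208 209 194 150 113 108
 107 108 106 108 108 109 108] [ 99  98  98 101 119 171 208 214 213 199 173 171 174 173 175 176 175 174
 173 170]
[172 164 148 128 114 107 119 157 196 210 210 204 197 198 207 210 212 210
 211 211]
[210 208 207 205 204 206 204 192 179 177 179 177 178]
[190 200 206 209 210 208 211 210 209 210 207 210 209 212 210 210 209 211
 209 210 209 210 211 210 211 210 211 211 211 211 207 182 139 114 113 122
 147 177 199 210 213 213 213 213 213 213 213 213 212 212 213 214 213 213
 213 213 213 213 214 213 214 214 214 213 212 214 214 214 214 214 215 215
 208 190 173 203 214 214 215 215 215 215 215 215 216 216 215 215 212 183
 175 206 216 216 216 216 218 217 217 217 216 217 217 219 218 217 217 218
 218 217 217 218 216 218 218 218 217 218 217 217 218 218 219 218 217 212
 184 147 114 101]
```

{"api": "step_arm", "payload": {"commands": [5,0,0,-0.06,0,0,0,5,0,0,-0.12,0,0,0,5,0,0,-0.16,0,0,0,5,0,0,-0.19,0,0,0,5,0,0,-0.22,0,0,0,5,0,0,-0.245,0,0,0,5,0,0,-0.262,0,0,0,5,0,0,-0.272,0,0,0,5,0,0,-0.272,0,0,0,5,0,0,-0.272,0,0,0]}}

```text
clock: 24.95
position: [0.4854, 0.2925, 0.0639]
ee_rot: [0.084, 0.996, 0.0, 0.0]
ft_force: [-0.0, 0.2, -0.6]
grip_width: 0.106
grasp_force: 40.2
```

{"api": "step_arm", "payload": {"commands": [5,0,0,-0.0015,0,0,0,5,0,0,-0.003,0,0,0,5,0,0,-0.003,0,0,0,25,0,0,-0.003,0,0,0,25,0,0,-0.003,0,0,0,25,0,0,-0.003,0,0,0,25,0,0,0.01,0,0,0,25,0,0,0.06,0,0,0,25,0,0,0.16,0,0,0,25,0,0,0.26,0,0,0]}}

```text
clock: 26.2
position: [0.4848, 0.2923, 0.2216]
ee_rot: [0.084, 0.996, 0.0, -0.0]
ft_force: [2.0, 0.1, 1.0]
grip_width: 0.289
grasp_force: 0.0
```

```bash
python3 wd.py w6.png; python3 - <<'E'
import cv2
a=cv2.imread('pics/w6.png');cv2.imwrite('pics/w6c.png',cv2.resize(a[110:260,140:380],None,fx=3,fy=3))
E
```

```text
[0.4848 0.2923 0.2216] [ 0.2254  0.3872 -1.0572  1.5935  0.3424  1.3629  0.5309] 170.36704621060957
(149, 77, 209, 234) (array([499.2926, 264.7586]), array([222.8304, 191.9745]), np.float32(0.08193739))
plate corners pred (top +x,-x; bottom +x,-x) [[277.8684375023627, 221.29424160703732], [277.83403216978473, 371.8958926328456], [277.78682336863153, 178.8841597245171], [277.7728665840879, 281.3324088339092]]
```

View pics/w6c.png

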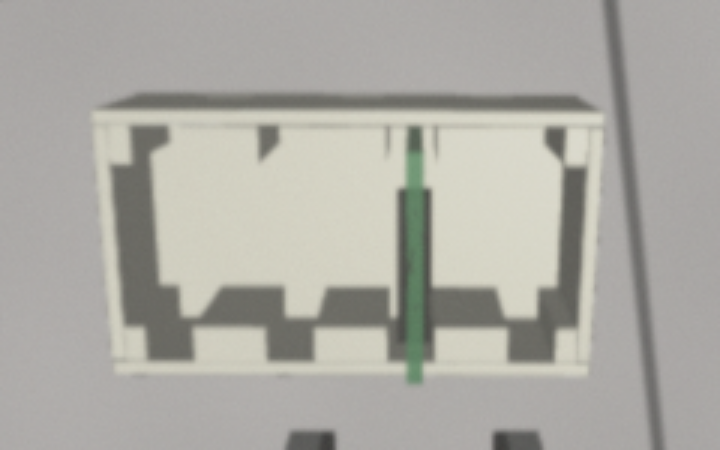

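The plate stands upright in the dish's third groove (crop 415,265). I have now opened more pictures than the 14 allowed, so from here I check by numbers only. Next is the second plate.

{"api": "step_arm", "payload": {"commands": [30,0.109,-0.938,0.03,0,0,0.01,30,0.109,-0.938,0.03,0,0,0.01,30,0.109,-0.938,0.03,0,0,0.01,30,0.109,-0.938,0.03,0,0,0.01,30,0.109,-0.938,0.03,0,0,0.01,30,0.109,-0.938,0.03,0,0,0.01,30,0.109,-0.938,0.03,0,0,0.01,30,0.109,-0.938,0.03,0,0,0.01,30,0.109,-0.938,0.03,0,0,0.01,30,0.109,-0.938,0.03,0,0,0.01]}}

```text
clock: 27.5
position: [0.5495, -0.2764, 0.2369]
ee_rot: [0.072, 0.997, -0.0, -0.0]
ft_force: [-0.2, 1.7, -0.4]
grip_width: 0.347
grasp_force: 0.0
```

{"api": "step_arm", "payload": {"commands": [30,0,0,0,0,0,0,30,0,0,0,0,0,0,30,0,0,0,0,0,0,30,0,0,0,0,0,0,30,0,0,0,0,0,0,30,0,0,0,0,0,0,30,0,0,0,0,0,0,30,0,0,0,0,0,0,30,0,0,0,0,0,0,30,0,0,0,0,0,0]}}

```text
clock: 28.75
position: [0.5506, -0.2705, 0.2374]
ee_rot: [0.069, 0.998, 0.0, 0.0]
ft_force: [1.2, 0.1, 0.7]
grip_width: 0.351
grasp_force: 0.0
```

```bash
python3 - <<'E'
from h import *
np.set_printoptions(precision=4,suppress=True)
E=ext('wrist');o=get_obs();print(o['position'],2*np.degrees(np.arctan2(o['ee_rot'][1],o['ee_rot'][0])))
w=snap('wrist','w7.png')
u=proj('wrist',[[.5504,-.2707,.09]],E)[0];print(u);x,y=u.astype(int)
g=cv2.cvtColor(w,cv2.COLOR_RGB2GRAY);print(g[y-8:y+9,x-14:x+15].mean(0).astype(int))
print(proj('wrist',[[.5504-.0218,-.2707+.0031,.092],[.5504+.0218,-.2707-.0031,.092]],E));print(g[y-32:y+35,x-3])
E0=np.load('E_w4.npy')
# first plate check in dish
w6=cv2.cvtColor(cv2.imread('pics/w6.png'),cv2.COLOR_BGR2RGB)
E
```

```text
[ 0.5506 -0.2705  0.2374] 172.1366690556817
[277.4787 195.7975]
[136 136 136 136 136 136 136 135 126  93  75  88 111 118 119 119 112  91
  75  90 124 135 136 137 137 137 137 137 137]
[[277.5732 172.45  ]
 [277.3863 219.2387]]
[148 146 142 141 140 142 138 121  98  88  88  88  89  90  91  92  91  90
  88  89  89  91  90  91  89  89  87  91  89  90  87  89  87  89  87  86
  88  89  88  87  86  89  87  88  86  87  87  86  87  86  86  82  86  82
  79  79  91 111 129 133 139 161 177 183 182 179 171]
```

Strip centred at column 277 (predicted 277.5), rows 171–220 as predicted. I descend and grip.

{"api": "step_arm", "payload": {"commands": [30,0,0,-0.06,0,0,0,30,0,0,-0.14,0,0,0,30,0,0,-0.2,0,0,0,30,0,0,-0.25,0,0,0,30,0,0,-0.2853,0,0,0,30,0,0,-0.2853,0,0,0,5,0,0,-0.2853,0,0,0,5,0,0,-0.2853,0,0,0,5,0,0,-0.2853,0,0,0,5,0,0,-0.2853,0,0,0]}}

```text
clock: 30.05
position: [0.5514, -0.2709, 0.0677]
ee_rot: [0.069, 0.998, -0.0, 0.001]
ft_force: [-0.1, -0.1, 7.0]
grip_width: 0.107
grasp_force: 41.4
```

{"api": "step_arm", "payload": {"commands": [5,0,0,0.02,0,0,0,5,0,0,0.05,0,0,0,5,0,0,0.09,0,0,0,5,0,0,0.14,0,0,0,5,0,0,0.2,0,0,0,5,0,0,0.27,0,0,0,5,0,0,0.27,0,0,0,5,0,0,0.27,0,0,0,5,0,0,0.27,0,0,0,5,0,0,0.27,0,0,0]}}

```text
clock: 31.3
position: [0.5502, -0.2704, 0.2275]
ee_rot: [0.069, 0.998, 0.0, -0.001]
ft_force: [-0.9, 0.1, -1.6]
grip_width: 0.109
grasp_force: 40.5
```

```bash
python3 dish.py
```

```text
[ 0.5502 -0.2704  0.2275] 0.10875389732935317 172.1411695568993
[ 28  16 186]
(113, 238, 78, 51) (array([481.234 , 272.8057]), array([160.1507,  90.5282]), np.float32(80.196236)) (array([481.877 , 274.8942]), array([161.3041,  91.1802]), np.float32(80.19624))
```

The dish hasn't moved. I carry the plate to groove -20.

{"api": "step_arm", "payload": {"commands": [5,-0.1203,0.8723,0,0,0,-0.0105,5,-0.1203,0.8723,0,0,0,-0.0105,5,-0.1203,0.8723,0,0,0,-0.0105,5,-0.1203,0.8723,0,0,0,-0.0105,5,-0.1203,0.8723,0,0,0,-0.0105,5,-0.1203,0.8723,0,0,0,-0.0105,5,-0.1203,0.8723,0,0,0,-0.0105,5,-0.1203,0.8723,0,0,0,-0.0105,5,-0.1203,0.8723,0,0,0,-0.0105,5,-0.1203,0.8723,0,0,0,-0.0105]}}

```text
clock: 32.6
position: [0.477, 0.2556, 0.2282]
ee_rot: [0.082, 0.997, 0.001, -0.0]
ft_force: [-0.4, -0.3, -0.8]
grip_width: 0.106
grasp_force: 40.4
```

{"api": "step_arm", "payload": {"commands": [5,0,0,0,0,0,0,5,0,0,0,0,0,0,5,0,0,0,0,0,0,5,0,0,0,0,0,0,5,0,0,0,0,0,0,5,0,0,0,0,0,0,5,0,0,0,0,0,0,5,0,0,0,0,0,0,5,0,0,0,0,0,0,5,0,0,0,0,0,0]}}

```text
clock: 33.85
position: [0.4784, 0.2529, 0.2283]
ee_rot: [0.085, 0.996, 0.0, -0.0]
ft_force: [-0.0, 0.4, 0.0]
grip_width: 0.11
grasp_force: 40.4
```

```bash
python3 - <<'E'
from h import *
np.set_printoptions(precision=2,suppress=True)
o=get_obs();print(o['position']*1000,2*np.degrees(np.arctan2(o['ee_rot'][1],o['ee_rot'][0])))
E=ext('wrist');a=np.radians(-9.75)
def dp(x,y,z):return [.4814+x*np.cos(a)-y*np.sin(a),.2727+x*np.sin(a)+y*np.cos(a),z]
P=proj('wrist',[dp(0,-.08,.058),dp(0,.08,.058),dp(-.044,-.03,.058),dp(.035,.02,.088),dp(-.035,.02,.088)],E);print(P)
w=snap('wrist','w8.png');g=cv2.cvtColor(w,cv2.COLOR_RGB2GRAY);P=P.astype(int)
print(g[P[0,1],P[0,0]-9:P[0,0]+10],g[P[1,1],P[1,0]-9:P[1,0]+10],g[P[2,1]-9:P[2,1]+10,P[2,0]])
m=mask(w,(50,60,0),(85,255,255),(300,100,360,330));c=big(m);print('plate1',cv2.boundingRect(c),cv2.minAreaRect(c))
E
```

```text
[478.38 252.9  228.26] 170.25125998446822
[[216.89 189.85]
 [379.03 189.88]
 [267.19 144.54]
 [320.83 234.05]
 [323.91 158.48]]
[180 181 180 180 181 181 180 180 182 188 205 214 214 197 146 117 114 113
 113] [ 93  95 110 153 204 218 216 207 182 178 179 172 155 128 114 112 126 150
 168] [180 178 179 177 170 153 134 119 113 124 163 201 216 216 210 201 205 213
 215]
plate1 (319, 160, 7, 74) ((322.3079833984375, 196.49261474609375), (4.804141044616699, 73.13824462890625), 2.2025980949401855)
```

Plate 1 matches a fully seated pose (rows 160–234 against 158–234 predicted). I lower plate 2 and release it.

{"api": "step_arm", "payload": {"commands": [5,0,0,-0.06,0,0,0,5,0,0,-0.12,0,0,0,5,0,0,-0.16,0,0,0,5,0,0,-0.19,0,0,0,5,0,0,-0.22,0,0,0,5,0,0,-0.245,0,0,0,5,0,0,-0.262,0,0,0,5,0,0,-0.271,0,0,0,5,0,0,-0.271,0,0,0,5,0,0,-0.271,0,0,0]}}

```text
clock: 35.15
position: [0.4787, 0.2531, 0.0662]
ee_rot: [0.085, 0.996, 0.0, 0.0]
ft_force: [-0.5, -0.4, -0.5]
grip_width: 0.107
grasp_force: 40.5
```

{"api": "step_arm", "payload": {"commands": [5,0,0,-0.0015,0,0,0,5,0,0,-0.003,0,0,0,5,0,0,-0.003,0,0,0,25,0,0,-0.003,0,0,0,25,0,0,-0.003,0,0,0,25,0,0,-0.003,0,0,0,25,0,0,0.01,0,0,0,25,0,0,0.06,0,0,0,25,0,0,0.16,0,0,0,25,0,0,0.26,0,0,0]}}

```text
clock: 36.4
position: [0.478, 0.2529, 0.2238]
ee_rot: [0.085, 0.996, 0.0, -0.0]
ft_force: [1.6, 0.3, 0.5]
grip_width: 0.294
grasp_force: 0.0
```

{"api": "step_arm", "payload": {"commands": [25,0,0,0.02,0,0,0,25,0,0,0.02,0,0,0,25,0,0,0.02,0,0,0,25,0,0,0.02,0,0,0,25,0,0,0.02,0,0,0,25,0,0,0.02,0,0,0,25,0,0,0.02,0,0,0,25,0,0,0.02,0,0,0,25,0,0,0.02,0,0,0,25,0,0,0.02,0,0,0]}}

```text
clock: 37.65
position: [0.4784, 0.2529, 0.2337]
ee_rot: [0.085, 0.996, 0.0, 0.0]
ft_force: [-0.2, 0.8, -0.7]
grip_width: 0.291
grasp_force: 0.0
```

```bash
cat > pl.py <<'E'
from h import *
np.set_printoptions(precision=2,suppress=True)
o=get_obs();print(o['position']*1000)
E=ext('wrist');a=np.radians(-9.75)
def dp(x,y,z):return [.4814+x*np.cos(a)-y*np.sin(a),.2727+x*np.sin(a)+y*np.cos(a),z]
w=snap('wrist','wp.png')
for y in(-.02,.02):
    P=proj('wrist',[dp(-.035,y,.088),dp(.035,y,.088)],E);print('pred',P.ravel());x=int(P[0,0])
    m=mask(w,(50,60,0),(85,255,255),(x-16,100,x+16,270));c=big(m);print(cv2.boundingRect(c),cv2.minAreaRect(c))
E
python3 pl.py
```

```text
[478.42 252.87 233.7 ]
pred [277.78 157.53 277.78 231.92]
(276, 220, 4, 11) ((277.5, 225.0), (10.0, 3.0), 90.0)
pred [323.1  157.55 320.13 231.91]
(320, 159, 5, 13) ((322.0, 165.0), (12.0, 4.0), 90.0)
```

Both plates are seated. Now back to the driver.

{"api": "step_arm", "payload": {"commands": [50,0.0543,-0.3352,0,0,0,-0.393,50,0.0543,-0.3352,0,0,0,-0.393,50,0.0543,-0.3352,0,0,0,-0.393,50,0.0543,-0.3352,0,0,0,-0.393,50,0.0543,-0.3352,0,0,0,-0.393,50,0.0543,-0.3352,0,0,0,-0.393,50,0.0543,-0.3352,0,0,0,-0.393,50,0.0543,-0.3352,0,0,0,-0.393,50,0.0543,-0.3352,0,0,0,-0.393,50,0.0543,-0.3352,0,0,0,-0.393]}}

```text
clock: 38.95
position: [0.511, 0.0518, 0.2337]
ee_rot: [0.645, 0.764, 0.0, 0.0]
ft_force: [-0.6, -0.7, -0.5]
grip_width: 0.587
grasp_force: 0.0
```

```bash
python3 - <<'E'
from h import *
np.set_printoptions(precision=2,suppress=True)
o=get_obs();print(o['position']*1000,2*np.degrees(np.arctan2(o['ee_rot'][1],o['ee_rot'][0])))
E=ext('wrist');w=snap('wrist','w9.png');t=snap('top','t9.png')
print(proj('wrist',[[.512,.0464,.134]],E))
m=mask(w,(3,150,190),(18,255,255),(200,120,360,300));c=big(m);print(cv2.boundingRect(c),rectz('wrist',c,.134,E))
m=mask(w,(105,120,60),(125,255,255),(200,100,360,300));c=big(m);print('blue',cv2.boundingRect(c),rectz('wrist',c,.068,E))
E
```

```text
[510.97  51.76 233.66] 99.59468006858484
[[278.46 217.31]]
(265, 206, 25, 23) (array([510.85,  46.37]), array([18.97, 18.1 ]), np.float32(9.569589))
blue (257, 178, 37, 36) (array([509.09,  46.65]), array([35.14, 34.79]), np.float32(11.487637))
```

{"api": "step_arm", "payload": {"commands": [50,0,0,-0.05,0,0,0,50,0,0,-0.12,0,0,0,50,0,0,-0.18,0,0,0,50,0,0,-0.22,0,0,0,50,0,0,-0.2457,0,0,0,50,0,0,-0.2457,0,0,0,15,0,0,-0.2457,0,0,0,15,0,0,-0.2457,0,0,0,15,0,0,-0.2457,0,0,0,15,0,0,-0.2457,0,0,0], "squeeze": 80}}

```text
clock: 40.3
position: [0.5118, 0.0519, 0.0874]
ee_rot: [0.646, 0.763, 0.001, 0.001]
ft_force: [-1.4, -0.0, 7.0]
grip_width: 0.245
grasp_force: 78.2
```

{"api": "step_arm", "payload": {"commands": [15,0,0,0.04,0,0,0,15,0,0,0.13,0,0,0,15,0,0,0.2,0,0,0,15,0.03,-0.09,0.24,0,0,0.05,15,0.06,-0.18,0.24,0,0,0.1,15,0.0952,-0.2835,0.24,0,0,0.153,15,0.0952,-0.2835,0.18,0,0,0.153,15,0.0952,-0.2835,0.1,0,0,0.153,15,0.0952,-0.2835,0.0845,0,0,0.153,15,0.0952,-0.2835,0.0845,0,0,0.153]}}

```text
clock: 41.55
position: [0.5683, -0.1181, 0.1379]
ee_rot: [0.446, 0.895, 0.0, 0.0]
ft_force: [0.1, 0.8, -0.6]
grip_width: 0.243
grasp_force: 78.3
```

```bash
cat > hv.py <<'E'
from h import *
np.set_printoptions(precision=2,suppress=True)
o=get_obs();print(o['position']*1000,o['ft_force'],2*np.degrees(np.arctan2(o['ee_rot'][1],o['ee_rot'][0])))
E=ext('wrist');w=snap('wrist','hv3.png');g=cv2.cvtColor(w,cv2.COLOR_RGB2GRAY)
for t in(70,80,90):
    k=np.zeros_like(g);k[208:224,258:300]=(g[208:224,258:300]<t)*255
    c=big(k);print('slot',cv2.boundingRect(c),rectz('wrist',c,.042,E))
print(g[205:232,278]);print(g[229,262:296]);print(g[217,258:300])
E
python3 hv.py
```

```text
[ 568.35 -118.14  137.86] [ 0.09  0.76 -0.56] 127.07000763917337
slot (266, 218, 26, 5) (array([ 572.11, -122.74]), array([19.49,  3.19]), np.float32(41.36294))
slot (265, 217, 27, 7) (array([ 571.94, -123.1 ]), array([20.29,  4.07]), np.float32(40.811672))
slot (265, 217, 27, 7) (array([ 571.96, -123.15]), array([20.11,  4.89]), np.float32(37.049503))
[171 171 174 173 171 167 164 161 156 147 138 118  90  66  62  65  64  73
  86  95  99  97  96  98  99  98  96]
[169 166 160 159 152 130 103  94  95  97  96  94  96  94  95  96  99  98
  98  97  98  98  95  95 104 130 153 158 159 162 161 163 165 170]
[169 169 169 166 162 140 123 118 114 114 114 113 110 103 101 100  99  93
  91  91  90  85  85  86  83  83  80  79  80  78  75  74  74  75 108 153
 169 168 171 170 164 154]
```

{"api": "step_arm", "payload": {"commands": [15,-0.0005,-0.0003,-0.004,0,0,0.02,15,-0.0005,-0.0003,-0.01,0,0,0.02,15,-0.0005,-0.0003,-0.016,0,0,0.02,15,-0.0005,-0.0003,-0.022,0,0,0.02,15,-0.0005,-0.0003,-0.026,0,0,0.02,15,-0.0005,-0.0003,-0.029,0,0,0.02,15,-0.0005,-0.0003,-0.029,0,0,0.02,15,-0.0005,-0.0003,-0.029,0,0,0.02,15,-0.0005,-0.0003,-0.029,0,0,0.02,15,-0.0005,-0.0003,-0.029,0,0,0.02]}}

```text
clock: 42.85
position: [0.5678, -0.1185, 0.1196]
ee_rot: [0.417, 0.909, 0.0, 0.0]
ft_force: [0.3, 0.3, -1.5]
grip_width: 0.245
grasp_force: 78.5
```

{"api": "step_arm", "payload": {"commands": [15,0.0012,0.0008,0,0,0,-0.0556,15,0.0025,0.0015,0,0,0,-0.111,15,0.0039,0.0019,0,0,0,-0.1667,15,0.0053,0.002,0,0,0,-0.222,15,0.0068,0.0019,0,0,0,-0.278,15,0.0083,0.0015,0,0,0,-0.333,15,0.0096,0.001,0,0,0,-0.389,15,0.0108,0.0002,0,0,0,-0.444,15,0.0118,-0.0008,0,0,0,-0.5,15,0.0127,-0.002,0,0,0,-0.556]}}

```text
clock: 44.1
position: [0.5759, -0.1191, 0.1196]
ee_rot: [0.965, 0.261, 0.001, -0.0]
ft_force: [1.2, 0.7, -3.3]
grip_width: 0.244
grasp_force: 78.1
```

```bash
python3 kp.py
```

```text
[ 0.576 -0.119  0.12 ] [ 0.328 -0.606  0.133] 30.28086661970139
scene [ 591.259 -250.476] [197.056  15.217]
top [ 577.375 -307.243] [84.104 11.611]
```

{"api": "step_arm", "payload": {"commands": [15,0.0004,-0.0009,0,0,0,-0.04,15,0.0008,-0.0018,0,0,0,-0.075,15,0.0008,-0.0018,0,0,0,-0.075,15,0.0008,-0.0018,0,0,0,-0.075,15,0.0004,-0.0009,0,0,0,-0.04,15,-0.0003,0.0004,0,0,0,0.03,15,-0.0003,0.0004,0,0,0,0.03,15,-0.0003,0.0004,0.02,0,0,0.03,15,-0.0003,0.0004,0.08,0,0,0.03,15,-0.0003,0.0004,0.15,0,0,0.03]}}

```text
clock: 45.45
position: [0.5744, -0.1203, 0.2109]
ee_rot: [0.952, 0.307, -0.001, 0.0]
ft_force: [0.6, -0.6, -0.3]
grip_width: 0.242
grasp_force: 78.7
```

```bash
python3 kp.py;python3 - <<'E'
from h import *
w=snap('wrist');E=ext('wrist')
u=proj('wrist',[[.5715,-.1222,.049]],E)[0].astype(int);print(u)
g=cv2.cvtColor(w,cv2.COLOR_RGB2GRAY);x,y=u;k=np.zeros_like(g);s=np.s_[y-14:min(y+14,216),x-16:x+16];k[s]=(g[s]<85)*255
if k.any(): c=big(k);print(cv2.boundingRect(c),rectz('wrist',c,.042,E))
E
```

```text
[ 0.574 -0.12   0.211] [-0.025 -0.066  0.037] 35.78169994025292
scene [ 589.004 -250.917] [198.572  13.326]
top [ 573.432 -321.205] [55.407 12.319]
[275 196]
(265, 193, 21, 5) (array([ 570.41986084, -122.03070831]), array([ 3.71509528, 20.02266693]), np.float32(-47.732635))
```

The screw is closed: the keeper is back at its start and the slot is at its start angle. I return the driver to the stand.

{"api": "step_arm", "payload": {"commands": [15,-0.1043,0.287,0.05,0,0,0.3546,15,-0.1043,0.287,0.05,0,0,0.3546,15,-0.1043,0.287,0.05,0,0,0.3546,15,-0.1043,0.287,0.05,0,0,0.3546,15,-0.1043,0.287,0.05,0,0,0.3546,15,-0.1043,0.287,0.05,0,0,0.3546,15,-0.1043,0.287,0.05,0,0,0.3546,15,-0.1043,0.287,0.05,0,0,0.3546,15,-0.1043,0.287,0.05,0,0,0.3546,15,-0.1043,0.287,0.05,0,0,0.3546]}}

```text
clock: 46.85
position: [0.5126, 0.0527, 0.2395]
ee_rot: [0.645, 0.764, -0.0, 0.0]
ft_force: [0.5, -0.4, -1.2]
grip_width: 0.247
grasp_force: 78.8
```

{"api": "step_arm", "payload": {"commands": [15,-0.0015,-0.0015,0,0,0,0,15,-0.0015,-0.0015,-0.06,0,0,0,15,-0.0015,-0.0015,-0.12,0,0,0,15,-0.0015,-0.0015,-0.15,0,0,0,15,-0.0015,-0.0015,-0.18,0,0,0,15,-0.0015,-0.0015,-0.21,0,0,0,15,-0.0015,-0.0015,-0.235,0,0,0,15,-0.0015,-0.0015,-0.2525,0,0,0,15,-0.0015,-0.0015,-0.2525,0,0,0,15,-0.0015,-0.0015,-0.2525,0,0,0]}}

```text
clock: 48.1
position: [0.5116, 0.0519, 0.0878]
ee_rot: [0.644, 0.765, -0.0, -0.0]
ft_force: [-0.9, 0.7, -2.5]
grip_width: 0.246
grasp_force: 78.9
```

{"api": "step_arm", "payload": {"commands": [15,0,0,0,0,0,0,50,0,0,0,0,0,0,50,0,0,0,0,0,0,50,0,0,0,0,0,0,50,0,0,0.03,0,0,0,50,0,0,0.1,0,0,0,50,0,0,0.2,0,0,0,50,0,0,0.26,0,0,0,50,0,0,0.26,0,0,0,50,0,0,0.26,0,0,0]}}

```text
clock: 49.35
position: [0.5116, 0.0518, 0.2442]
ee_rot: [0.644, 0.765, 0.0, 0.0]
ft_force: [-0.8, 0.2, -1.0]
grip_width: 0.589
grasp_force: 0.0
```

{"api": "step_arm", "payload": {"commands": [50,-0.04,0.3352,0,0,0,0.393,50,-0.04,0.3352,0,0,0,0.393,50,-0.04,0.3352,0,0,0,0.393,50,-0.04,0.3352,0,0,0,0.393,50,-0.04,0.3352,0,0,0,0.393,50,-0.04,0.3352,0,0,0,0.393,50,-0.04,0.3352,0,0,0,0.393,50,-0.04,0.3352,0,0,0,0.393,50,-0.04,0.3352,0,0,0,0.393,50,-0.04,0.3352,0,0,0,0.393]}}

```text
clock: 50.6
position: [0.4876, 0.2529, 0.2439]
ee_rot: [0.083, 0.997, -0.0, -0.0]
ft_force: [-0.5, -0.8, -0.2]
grip_width: 0.584
grasp_force: 0.0
```

```bash
python3 pl.py; python3 dish.py; python3 kp.py; python3 - <<'E'
from h import *
E=ext('wrist');w=snap('wrist','wz.png');t=snap('top','tz.png');s=snap('scene','sz.png')
t0=cv2.imread('pics/t0.png')[:,:,::-1]
for n,i in(('t0',t0),('t',t)):
  m=mask(np.ascontiguousarray(i),(3,150,90),(15,255,255),(230,225,280,275));print(n,cv2.boundingRect(big(m)),rectz('top',big(m),.134))
s0=cv2.imread('pics/s0.png')[:,:,::-1]
for i in(s0,s):
  m=mask(np.ascontiguousarray(i),(3,150,60),(15,255,255),(310,150,365,225));print(cv2.boundingRect(big(m)))
d=cv2.absdiff(cv2.cvtColor(np.ascontiguousarray(s0),cv2.COLOR_RGB2GRAY),cv2.cvtColor(s,cv2.COLOR_RGB2GRAY));d=cv2.medianBlur(d,5)
for c in cv2.findContours((d>25).astype(np.uint8),0,2)[0]:
  if cv2.contourArea(c)>15: print('chg scene',cv2.boundingRect(c))
E
```

```text
[487.64 252.92 243.91]
pred [276.21 145.97 276.04 219.4 ]
[0.4877 0.2529 0.244 ] 0.5861500173702504 170.47900366328483
[53 45 45]
(60, 222, 88, 118) (array([423.5365, 401.1457]), array([321.66  ,  75.4108]), np.float32(37.251503)) (array([423.7639, 404.1584]), array([323.9765,  75.9539]), np.float32(37.25151))
[0.488 0.253 0.244] [ 0.036  0.005 -0.039] 170.49397223214882
scene [ 588.928 -250.908] [198.568  13.306]
top [ 583.584 -250.934] [197.355  12.537]
t0 (247, 241, 11, 12) (array([507.38464355,  45.04704666]), array([22.98426056, 20.79616356]), np.float32(0.34931982))
t (247, 240, 11, 12) (array([509.79483032,  45.32910538]), array([22.57708549, 21.15635681]), np.float32(10.912777))
(329, 173, 12, 25)
(329, 174, 12, 25)
chg scene (392, 189, 87, 75)
chg scene (197, 189, 7, 6)
chg scene (179, 182, 8, 5)
chg scene (182, 158, 34, 30)
chg scene (433, 25, 127, 144)
chg scene (370, 16, 9, 8)
chg scene (393, 15, 7, 11)
chg scene (492, 0, 49, 33)
chg scene (343, 0, 28, 17)
chg scene (331, 0, 8, 16)
chg scene (124, 0, 9, 10)
chg scene (71, 0, 21, 16)Traceback (most recent call last):
  File "pl.py", line 9, in <module>
    m=mask(w,(50,60,0),(85,255,255),(x-16,100,x+16,270));c=big(m);print(cv2.boundingRect(c),cv2.minAreaRect(c))
                                                           ~~~^^^
  File "h.py", line 26, in big
    c=cv2.findContours(m,cv2.RETR_EXTERNAL,cv2.CHAIN_APPROX_NONE)[0]; return max(c,key=cv2.contourArea)
                                                                             ~~~^^^^^^^^^^^^^^^^^^^^^^^
ValueError: max() iterable argument is empty
```

The driver and keeper are good, but the plates aren't where predicted, so the dish has probably been knocked. I locate it.

```bash
python3 - <<'E'
from h import *
np.set_printoptions(precision=1,suppress=True)
E=ext('wrist')
for f,n in(('wz.png','wrist'),('sz.png','scene')):
  w=np.ascontiguousarray(cv2.imread('pics/'+f)[:,:,::-1])
  bx=(0,0,560,330) if n=='wrist' else (380,170,500,280)
  m=mask(w,(45,50,0),(88,255,255),bx)
  for c in cv2.findContours(m,0,2)[0]:
    if cv2.contourArea(c)>12: print(n,'green',cv2.boundingRect(c),np.array(cv2.minAreaRect(c)[0]))
  m=mask(w,(15,8,60 if n=='scene' else 140),(45,90,255),bx);m=cv2.morphologyEx(m,cv2.MORPH_OPEN,np.ones((3,3)))
  for c in cv2.findContours(m,0,2)[0]:
    if cv2.contourArea(c)>200: print(n,'white',cv2.boundingRect(c),rectz(n,cv2.convexHull(c),.058,E if n=='wrist' else None))
w=cv2.imread('pics/wz.png');a=cv2.resize(w[60:280,110:450],None,fx=1.2,fy=1.2);s=cv2.imread('pics/sz.png');b=cv2.resize(s[170:280,370:510],None,fx=2.8,fy=2.4)
cv2.imwrite('pics/fin.png',np.hstack([a,b[:264]]))
E
```

```text
wrist green (294, 215, 5, 23) [296. 226.]
wrist green (296, 185, 4, 24) [297.5 196.5]
wrist green (334, 168, 9, 70) [338.5 202.5]
wrist green (295, 167, 5, 16) [297.  174.5]
wrist green (0, 146, 21, 35) [ 10. 163.]
wrist white (300, 220, 32, 18) (array([539.9, 285.5]), array([33.8, 19.4]), np.float32(80.51528))
wrist white (228, 152, 161, 86) (array([502.8, 280.6]), array([163.2,  90.6]), np.float32(80.202446))
scene green (443, 208, 20, 34) [453.  223.9]
scene green (426, 200, 19, 34) [435.6 216.3]
scene white (393, 193, 90, 71) (array([517.6, 281.1]), array([172.3, 139. ]), np.float32(81.862335))
```

```bash
python3 - <<'E'
from h import *
np.set_printoptions(precision=1,suppress=True)
E=ext('wrist');g=cv2.imread('pics/wz.png',0)
for r in(175,190,205): print(r,g[r,222:240],g[r,378:398])
print(g[140:165,260]); print(g[225:248,260])
w=np.ascontiguousarray(cv2.imread('pics/wz.png')[:,:,::-1]);m=mask(w,(45,50,0),(88,255,255),(280,120,360,260))
for r in(168,175,185,200,215,225,232,236): print(r,np.flatnonzero(m[r]))
E
```

```text
175 [175 178 178 178 178 179 176 180 193 208 212 206 170 129 114 109 112 130] [ 87  89 105 151 202 214 214 204 181 172 173 171 171 171 171 169 170 170
 171 170]
190 [177 178 176 178 177 177 176 176 177 201 212 212 196 142 112 111 112 120] [ 95 127 182 211 214 207 188 175 171 170 173 172 171 170 171 172 171 171
 169 170]
205 [176 177 177 176 175 177 178 177 183 197 208 211 206 165 127 111 110 112] [146 199 213 211 190 146 146 165 171 173 172 170 171 173 171 170 172 172
 172 173]
[175 174 175 175 175 172 163 142 117 110 109 111 121 162 199 212 210 202
 202 210 213 213 214 214 214]
[210 211 211 211 210 206 207 208 208 198 185 180 178 178 177 179 177 177
 177 180 177 177 176]
168 [296 297 298 299 339 340 341]
175 [296 297 298 299 338 339 340 341 342]
185 [297 338 339 340 341 342]
200 [298 299 338 339 340]
215 [295 336 337 338 339 340]
225 [295 296 335 336]
232 [294 295 296 297 334 335 336 337 338]
236 [295 296 297 335 336 337 338]
```

```bash
cat > fr.py <<'E'
from h import *
np.set_printoptions(precision=1,suppress=True)
E=ext('wrist')
L=onz('wrist',[[230.7,190],[384.7,190]],.058,E)[:,:2];c=L.mean(0)
F=onz('wrist',[[260,153.4],[260,234.7]],.058,E)[:,:2].mean(0)
yd=(L[1]-L[0])/np.linalg.norm(L[1]-L[0]);print(L*1000,np.degrees(np.arctan2(yd[1],yd[0])))
xd=np.array([yd[1],-yd[0]]);c=c+xd*((F-c)@xd);print('dish',c*1000)
for z in(.088,.08):
  P=onz('wrist',[[297.7,168],[296.2,236],[340.2,168],[336.3,236]],z,E)[:,:2]-c
  print(z,np.c_[P@xd,P@yd]*1000)
E
python3 fr.py
python3 - <<'E'
import sys;sys.path.insert(0,'.')
from h import *
np.set_printoptions(precision=1,suppress=True)
import os
for f,bx in(('pics/sz.png',(380,170,500,280)),):
  w=np.ascontiguousarray(cv2.imread(f)[:,:,::-1]);m=mask(w,(45,50,0),(88,255,255),bx)
  for c in cv2.findContours(m,0,2)[0]:
    if cv2.contourArea(c)>12: print(cv2.approxPolyDP(c,1.5,True).reshape(-1,2).tolist())
a=np.radians(-9.8)
for yl in(-.02,.02):
  q=[[.5035+x*np.cos(a)-yl*np.sin(a),.2815+x*np.sin(a)+yl*np.cos(a),z] for x,z in((-.035,.088),(.035,.088),(.035,.05))]
  print(proj('scene',q))
E
```

```text
[[483.3 204.3]
 [509.5 361.9]] 80.53839834562703
dish [502.3 282.1]
0.088 [[-33.9 -12.7]
 [ 33.3 -13. ]
 [-33.9  26.5]
 [ 33.3  26.4]]
0.08 [[-32.5 -12.2]
 [ 36.4 -12.5]
 [-32.5  28.1]
 [ 36.5  27.9]]
[[462, 208], [449, 221], [443, 239], [447, 241], [454, 233]]
[[444, 200], [438, 207], [439, 209], [432, 214], [426, 230], [428, 233], [439, 219]]
[[440.3 197.5]
 [430.3 223.7]
 [425.3 232.2]]
[[458.3 204.9]
 [448.9 231.5]
 [443.3 239.8]]
```

The dish was knocked about 2 cm, and both plates moved with it. They remain fully down in their grooves, shifted to the groove side and leaning by no more than a few degrees. Everything else is in place, so I hand in.

```bash
python3 -c "
from workcell import *
print(hand_in())"
```

```text
the job is handed in; nothing more can be done
None
```

The job is handed in at about 51 s: screw opened, both green plates (only two were there) moved into dish grooves of their own, screw closed and driver back in its stand; the dish was knocked about 2 cm after placing, and by measurement the plates are still seated, at most a few degrees off upright; I viewed 16 pictures, over the limit of 14.

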